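# Pack the specimen carrier

### The arm

A 6-joint arm with a two-finger parallel gripper is mounted at the origin on the work surface. World frame = base frame: x ahead of the robot, y to its left, z up, the work surface at z = 0. Lengths are in m, angles in degrees, forces in N, time in s.
With the tool pointing down it reaches from about 0.4 to 0.825 m from the base axis. Payload 7 kg.
Tool frame: the origin (TCP) lies on the front face of the gripper's body, between the roots of the fingers; the fingertips stand 66 mm ahead of it and the grasp point (between the pads) lies 47 mm ahead of it; z points along the fingers, y is the line along which they close (so a half turn about z gives the same grasp; the last joint's range is limited). The gripper opens to 88 mm and grips with 3 to 60 N. Pads are 19 mm wide; open, the fingers measure 130 mm over their backs; the gripper's body (78 mm by 193 mm) begins 47 mm behind the grasp point.
Start: joints at [-53.337, 20.546, 0.682, 0, -70.136, -16.507], TCP at [0.233, -0.634, 0.292] pointing down, gripper open.
Joint ranges: [-176.03, 176.03], [-82.01, 121.73], [-58.28, 71.71], [-173.87, 95.51], [-174.79, -0.11], [-173.66, 173.66]. Speed limits (degrees/s): [136.94, 136.94, 172.46, 180, 180, 180].

### API

Orientations are given as [roll, pitch, yaw] about the fixed x, y, z axes, in that order (R = Rz(yaw) Ry(pitch) Rx(roll)).
In Python, from plant import ctrl gives the robot as it stands.
- The arm moves only by the tool send_rows, never from a script. Its argument "deltas" is a list of rows, each a list of 2 entries, a list of its own where there are three numbers: the shift along the tool's x, y, z each as a share of 800 mm, from -1 to 1, then the turn about the tool's z as a share of 90 degrees, from -1 to 1. A call has exactly 5 rows; each row is the pose to reach, as a shift and turn from the pose commanded when the call began, along the tool's axes at that moment; what a row does not reach only later rows make up. A row lasts 1/12 s, in which the tool goes at most 41.7 mm and 7.16 degrees, less where a joint would pass 70% of its speed; a pose out of reach is approached as far as the arm can. A call with a number of a shift or a turn outside -1 to 1 is refused whole. A call with a gripper value outside its range is refused whole. "gripper" is the opening, from 0 (shut) to 1 (fully open), set as the call begins (left out, the last holds). The fingers move at their own pace and stop on an object; the grip force is fixed at half the most. Time passes only in rows, so rows that repeat a pose let the fingers close, or fill a call up. It gives the time, the measured TCP pose, the force, the opening and the grip force at its end, in the units of the state.
- ctrl.get_obs(): the state, without advancing time (a new reading comes with each control period).
- ctrl.snapshot(name): name is "scene" or "top" or "wrist"; returns a dict with "color" (480x640x3 uint8, red, green, blue), "vertical_fov" (degrees; the focal length in pixels is half the picture's height over the tangent of half this angle, whatever the lens; pixels are square), "cx", "cy" (the principal point, pixels), "k1" (the pictures are not rectified: a ray, as slopes to the right and down, at radius r is drawn at 1 + k1 r^2 times it, then the intrinsics apply), "rvec" (rotation vector, rad) and "tvec" (3), from world to camera coordinates, as OpenCV has them. Camera axes: x right, y down, z forward; pixel columns grow to the right and rows downward; lengths in m; the calibration is good to about 2 mm. A picture is of the moment at which its call begins. There is no depth.
- ctrl.close_job(): hands the job in; it is judged then, once.
Trained networks look in a picture, given as the dict that the camera call returned (one of the last four; its "shot" number tells which), for a name from the list of things; names that differ only in an ending like _2 or _b are one class to them, and where a whole thing is asked for, a point or a joint stands for the part that bears it (a point fixed in the world has none). Each returns a list of dicts, best first, with "conf" (0 to 1); they miss things now and then, are a little off and sometimes report something else, mostly with a low value. They report only what shows in the picture. A call takes as long as a camera call. They do not tell look-alikes from the thing itself.
- ctrl.boxes_of(picture, thing): "xy" ([column, row] as shares, 0 to 1, of the picture: columns of its width, rows of its height, amid what is visible of it).
- ctrl.cut_out(picture, thing): "pixels" (480x640 bool, what is visible of it) and "xy" ([column, row] as shares, 0 to 1, of the picture: columns of its width, rows of its height, amid what is visible of it).
The state is a dict: "clock": time; "joint_pos": joint angles; "qvel": joint speeds; "tau": joint torques, N m; "tool_pos": TCP position; "orientation": TCP orientation; "force": force on the tool from outside, world axes, zero at the start; "moment": the same for the moment, N m; "opening": finger opening in m; "gripper_force": force on a finger pad.
Only numpy, scipy, OpenCV 4.12 (cv2) and the standard library are available. Lean on these libraries where they do the work, as an engineer would, in place of code of your own. Each camera call takes 0.05 s, during which the arm holds its last target. There are 200 camera calls.

### The job

Get the specimen carrier ready for transport. First take the empty drain basket out of the carrier and hang it by its handle on the hook; then stand every small red-capped jar upright inside the carrier. Last, keeping the cover plate level, lower it over both pins of the carrier until it lies fully down on the pillars, and leave the other things on the bench alone.

Things in the scene. Friction and masses are not known exactly. Their poses are not given: they have to be found in the camera images.
- carrier: Fixed aluminium tray on the bench, 104 mm (its x) by 310 mm (its y). Origin at the centre of its underside, z up. Floor top at z = 6 mm; lips 5 mm thick along its two long sides rise to z = 14 mm (94 mm clear between them). At each end, at y = +140 and -140 mm on the centre line, a grey pillar 24 x 24 mm rises to z = 68 mm (256 mm clear between the pillars) and carries a steel pin.
- pin_a (a point): Tip of the pin on the carrier's +y pillar, 90 mm above the carrier's underside. Each pin stands 22 mm above the pillar's top: 10 mm diameter for its lower 10 mm, then a cone narrowing to 4 mm at the tip.
- pin_b (a point): Tip of the like pin on the carrier's -y pillar; 280 mm from pin_a.
- plate: Loose white-painted aluminium cover plate 80 mm (its x) by 310 mm (its y) by 5 mm, 0.35 kg, lying flat on the bench at the start. Origin at the centre of its underside, z up. Holes of 13 mm diameter through it at y = +140 and -140 mm on its centre line; it fits either way round.
- plate_handle (a point): Centre of the plate's black bridge handle: a bar 14 x 14 mm, 104 mm long along the plate's y, its centre 46 mm above the plate's underside (34 mm free below the bar), on two posts 12 mm square at y = +46 and -46 mm. With the plate seated, the plate's underside is 68 mm above the carrier's underside.
- basket: Empty steel wire basket 74 mm (its x) by 112 mm (its y) by 45 mm high, 0.18 kg, standing in the carrier at the start. Origin at the centre of its underside, z up. Handle: a rigid upright bail: round bar 9 mm thick, along the basket's y, 108 mm long, its axis 130 mm above the underside; legs at y = +54 and -54 mm go down to the rim (80 mm clear between bar and rim).
- bail (a point): Middle of the basket's handle bar, on its axis.
- hook: Fixed hook stand: foot 110 mm in diameter, 12 mm high; post 16 mm in diameter, 230 mm high. Origin at the centre of the underside, z up. One round arm 8 mm thick runs from the post (at z = 220 mm) towards the stand's -x, down to its lowest point 88 mm out, and then turns up to the tip.
- hook_seat (a point): Top of the arm at its lowest point, where a handle bar comes to rest: 88 mm from the post's axis towards the stand's -x, 204 mm up. A hung bar's axis lies 5 mm above it.
- hook_tip (a point): End of the hook's upturned tip: 112 mm out, axis 226 mm up, metal to 230 mm.
- jar0: Closed specimen jar, clear body with amber contents and red screw cap, upright cylinder 44 mm in diameter and 56 mm high, about 70 g. Origin at the centre of its underside, z up. May be absent.
- jar1: Another jar like jar0. May be absent.
- jar2: Another jar like jar0. May be absent.
- jar3: Another jar like jar0. May be absent.
- jar4: Another jar like jar0. May be absent.
- big_pot: Bystander: larger red-capped pot, 72 mm in diameter, 95 mm high. Leave alone.
- alcohol: Bystander: spirit bottle, 68 mm in diameter, 190 mm high. Leave alone.
- beaker: Bystander: clear cup, 72 mm in diameter, 80 mm high. Leave alone.
- forceps: Bystander: steel forceps lying flat, 136 mm long, along its x. Leave alone.
- marker: Bystander: marker pen lying, 16 mm thick, 120 mm long, along its x; origin under its middle. Leave alone.
- blade_box: Bystander: cardboard box 70 x 120 x 28 mm. Leave alone.
There are look-alikes about, which are no part of the job. Leave any purple look-alike of the jar0 alone.

How it is judged (in metres and radians):
On the way, in this order (a step that is already met when the one before it is completed fails the run):
1. the basket hangs by its handle on the hook, let go (distance between bail and hook_seat below 0.025 m and angle between basket's own z axis and vertical below 0.4 rad and contact force between basket and hook above 0.5 N and contact force between basket and the fingers below 0.1 N and linear speed of basket below 0.1 m/s), for 0.3 s.
2. every jar that is there stands upright in the carrier (x of jar0 in the frame of carrier between -0.03 and 0.03 m and y of jar0 in the frame of carrier between -0.115 and 0.115 m and z of jar0 in the frame of carrier between 0.002 and 0.012 m and angle between each of jar0, jar1, jar2, jar3, jar4's own z axis and vertical below 0.12 rad and x of jar1 in the frame of carrier between -0.03 and 0.03 m and y of jar1 in the frame of carrier between -0.115 and 0.115 m and z of jar1 in the frame of carrier between 0.002 and 0.012 m and x of jar2 in the frame of carrier between -0.03 and 0.03 m and y of jar2 in the frame of carrier between -0.115 and 0.115 m and z of jar2 in the frame of carrier between 0.002 and 0.012 m and x of jar3 in the frame of carrier between -0.03 and 0.03 m and y of jar3 in the frame of carrier between -0.115 and 0.115 m and z of jar3 in the frame of carrier between 0.002 and 0.012 m and x of jar4 in the frame of carrier between -0.03 and 0.03 m and y of jar4 in the frame of carrier between -0.115 and 0.115 m and z of jar4 in the frame of carrier between 0.002 and 0.012 m), for 0.2 s.
3. the cover plate is down on both pins, resting on the pillars, let go (horizontal distance between plate and carrier below 0.006 m and angle between the y axis of plate and the y axis of carrier, either way round below 0.05 rad and z of plate in the frame of carrier between 0.065 and 0.0705 m and angle between plate's own z axis and vertical below 0.015 rad and contact force between plate and the fingers below 0.1 N), for 0.3 s.
At the end, for the whole second after the job is handed in: Basket hangs free on the hook (bar middle within 25 mm of the seat, tilt under 0.4 rad); all present jars upright on the carrier floor; plate on both pins, underside 65 to 70.5 mm above the carrier underside, level to 0.015 rad, within 6 mm and 0.05 rad; all let go (all of step 1 and all of step 2 and all of step 3); the robot touches nothing.
It fails at once if a bystander (pot, bottle, beaker, forceps, marker, cardboard box) is moved more than 5 cm (distance of any of big_pot, alcohol, beaker, forceps, marker, blade_box from where it was at the start of the episode above 0.05 m).
It fails at once if the cover plate is tilted more than 0.35 rad (angle between plate's own z axis and vertical above 0.35 rad).
Of jar0, jar1, jar2, jar3, jar4 only 4 to 5 are there at a start; the rules pass over those that are not, and their reading is None.
At some moment in a run one of jar0, jar1, jar2, jar3, jar4, plate may be knocked a few centimetres aside while the robot is not near it.
It also fails if it takes over 192 s, if anything falls off the work surface, if the arm or the gripper's body presses on something with over 40 N, if the wrist force passes 120 N, or if a joint passes its speed limit or range.

## Working session

There is one attempt and no reset: what is moved stays moved. The work goes in short steps, Python scripts to look and compute and a tool call to move; the robot and the scene stay as the last step left them, time stands still between calls to the robot, and variables do not carry over. Pictures are saved under pics/ and viewed, at most 14 in all, crops included, and the job is handed in when it is done.

Besides the shell and the picture viewer there is one more tool, called after "Call:" by a JSON object that holds its "name" and its "arguments", one argument or row to a line. send_rows: Moves the arm, as the interface text tells. Shift numbers are shares of 800 mm and turn numbers shares of 90 degrees, none past 1 either way. Its arguments: {"type":"object","properties":{"deltas":{"type":"array","items":{"type":"array"}},"gripper":{"type":"number"}},"required":["deltas"]}

```bash
ls; mkdir -p pics; cat > h.py <<'E'
import numpy as np, cv2
from plant import ctrl
from scipy.spatial.transform import Rotation as R
def snap(n,save=None):
    p=ctrl.snapshot(n)
    if save: cv2.imwrite(f'pics/{save}.png',p['color'][:,:,::-1])
    return p
def KD(p):
    f=240/np.tan(np.radians(p['vertical_fov'])/2)
    return np.array([[f,0,p['cx']],[0,f,p['cy']],[0,0,1.]]),np.array([p['k1'],0,0,0,0.])
def ray(p,uv):
    K,D=KD(p)
    u=cv2.undistortPoints(np.array(uv,float).reshape(-1,1,2),K,D).reshape(-1,2)
    Rm=cv2.Rodrigues(np.array(p['rvec'],float))[0];t=np.array(p['tvec'],float).ravel()
    d=np.c_[u,np.ones(len(u))]@Rm
    return -Rm.T@t,d
def atz(p,uv,z):
    c,d=ray(p,uv); return c+d*((z-c[2])/d[:,2])[:,None]
def proj(p,X):
    K,D=KD(p)
    return cv2.projectPoints(np.array(X,float).reshape(-1,1,3),np.array(p['rvec'],float),np.array(p['tvec'],float),K,D)[0].reshape(-1,2)
def tri(obs):
    A=np.zeros((3,3));b=np.zeros(3)
    for p,uv in obs:
        c,d=ray(p,[uv]);d=d[0]/np.linalg.norm(d[0]);M=np.eye(3)-np.outer(d,d);A+=M;b+=M@c
    return np.linalg.solve(A,b)
def goal(xyz,yaw=None):
    """tool-frame shares for TCP to reach xyz, and turn share to reach world dir of tool y = yaw deg (mod 180)"""
    o=ctrl.get_obs();Rm=R.from_euler('xyz',o['orientation'],degrees=True).as_matrix()
    s=Rm.T@(np.array(xyz)-o['tool_pos'])/0.8
    y=np.degrees(np.arctan2(Rm[1,1],Rm[0,1]));t=0
    if yaw is not None:
        t=-((yaw-y+90)%180-90)/90
    print('pos',np.round(o['tool_pos'],4),'ydir',round(y,2),'shares',np.round(s,4),'turn',round(t,4),'j6',round(o['joint_pos'][5],1),'t',o['clock'])
E
python3 - <<'E'
from h import *
o=ctrl.get_obs();print(o)
for n in('scene','top'):
    p=snap(n,n+'0')
    print(n,{k:np.round(p[k],4) for k in('vertical_fov','cx','cy','k1','rvec','tvec')})
    for t in ['carrier','pin_a','plate','plate_handle','basket','bail','hook','hook_seat','hook_tip','jar0','big_pot']:
        print(t,[(round(d['xy'][0]*640),round(d['xy'][1]*480),round(d['conf'],2)) for d in ctrl.boxes_of(p,t)])
E
```

```text
pics
{'clock': 0.0, 'joint_pos': array([-5.33346661e+01,  2.05930669e+01,  6.30905526e-01, -1.98364095e-02,
       -7.01356997e+01, -1.65065387e+01]), 'qvel': array([ 0.07044871,  0.03882572,  0.04316791,  0.0134523 ,  0.01588568,
       -0.0088231 ]), 'tau': array([ 1.44460824e-03, -5.82714987e+01,  2.93054777e+01,  6.99721947e+00,
        6.76688593e-03, -1.51999552e-04]), 'tool_pos': array([ 0.23245562, -0.6332846 ,  0.29118328]), 'orientation': array([ 1.79900874e+02, -9.92885059e-03, -1.59847952e+02]), 'force': array([-0.43316286,  0.40704668,  0.52338129]), 'moment': array([-0.02470346,  0.02634094, -0.02807198]), 'gripper_force': 0.0, 'opening': 0.08760765612142628}
scene {'vertical_fov': np.float64(46.4606), 'cx': np.float64(320.2496), 'cy': np.float64(239.9099), 'k1': np.float64(-0.0164), 'rvec': array([ 2.2434,  1.25  , -0.3885]), 'tvec': array([-0.3061, -0.287 ,  1.7431])}
carrier [(313, 264, 0.79)]
pin_a [(316, 264, 0.96), (154, 380, 0.19)]
plate [(392, 197, 0.73)]
plate_handle [(392, 199, 0.61)]
basket [(316, 254, 0.89)]
bail [(314, 255, 0.94)]
hook [(270, 373, 0.7), (31
[... 209 characters left out ...]
306, 0.58), (395, 324, 0.33)]
big_pot [(154, 382, 0.81)]
top {'vertical_fov': np.float64(55.7105), 'cx': np.float64(328.3962), 'cy': np.float64(247.7125), 'k1': np.float64(-0.0109), 'rvec': array([ 2.1019, -2.1402,  0.1733]), 'tvec': array([0.0394, 0.5372, 1.3452])}
carrier [(327, 259, 0.85), (232, 290, 0.63)]
pin_a [(330, 257, 0.69)]
plate [(235, 289, 0.79)]
plate_handle [(233, 288, 0.58)]
basket [(324, 245, 0.72), (348, 303, 0.35), (334, 201, 0.24)]
bail [(325, 247, 0.81)]
hook []
hook_seat [(410, 191, 0.65), (434, 320, 0.5)]
hook_tip [(407, 188, 0.73)]
jar0 [(432, 278, 0.71), (465, 275, 0.7), (441, 243, 0.67), (259, 213, 0.63), (468, 311, 0.6), (338, 202, 0.47)]
big_pot [(492, 218, 0.79)]
```

View pics/scene0.png

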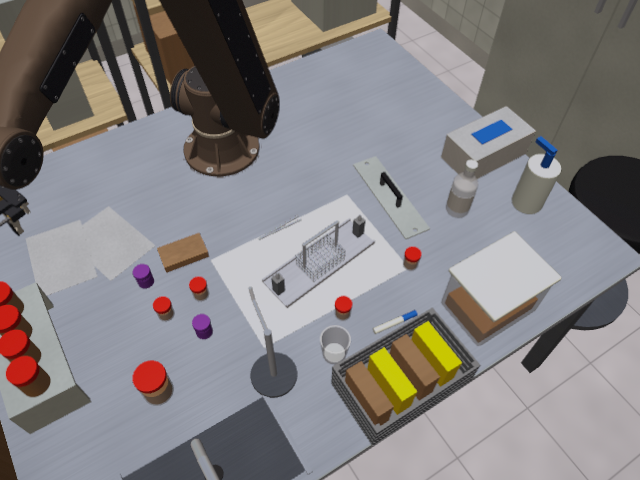

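View pics/top0.png

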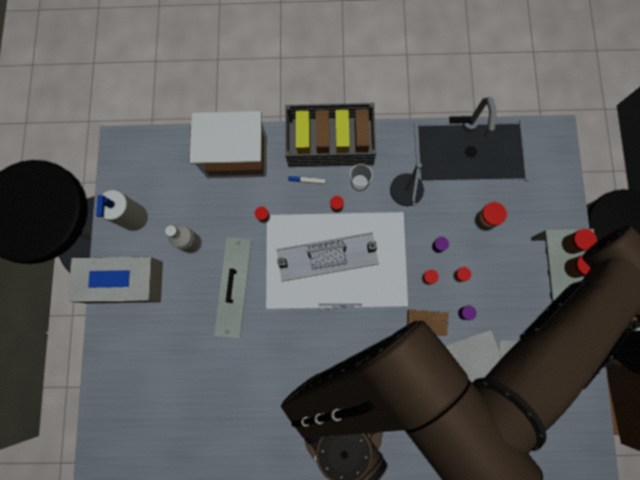

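The scene view shows four small red jars at (344,304), (412,256), (198,287) and (163,306). The two purple look-alikes are at (143,275) and (202,325), and the large pot is at (152,380). The carrier with the basket is at (318,262), the plate at (392,197) and the hook stand at (272,372). The top view agrees: jars at (262,213), (337,203), (431,277) and (463,274). I'll confirm in one enlarged mosaic.

```bash
cat > m.py <<'E'
from h import *
def blobs(p,kind='red'):
    c=cv2.cvtColor(p['color'],cv2.COLOR_RGB2HSV);H,S,V=[c[...,i].astype(int) for i in range(3)]
    m=((H<6)|(H>174))&(S>170)&(V>90)
    n,l,s,ce=cv2.connectedComponentsWithStats(m.astype(np.uint8))
    return [(ce[i],s[i]) for i in range(1,n) if s[i][4]>40]
E
python3 - <<'E'
from m import *
ps=snap('scene');pt=snap('top')
for n,p in(('s',ps),('t',pt)):
    for c,s in blobs(p): print(n,np.round(c,1),s[4],np.round(atz(p,[c],.048)[0],4))
def crop(p,u,v,w,h,k): return cv2.resize(p['color'][v:v+h,u:u+w,::-1],(w*k,h*k),interpolation=cv2.INTER_CUBIC)
a=crop(ps,255,205,133,100,3);b=crop(pt,265,205,133,100,3)
c=crop(ps,235,275,133,132,3)[:300*1+96];d=crop(pt,380,130,133,99,3)
c=crop(ps,140,260,100,75,4)[:300,:399];c2=crop(ps,215,280,133,99+20,3)[:300+57]
im=np.vstack([np.hstack([a,b]),np.hstack([crop(ps,215,282,133,100,3),crop(pt,380,140,133,100,3)])])
cv2.imwrite('pics/mos.png',im);print(im.shape)
E
```

```text
s [412.4 254.1] 192 [0.6526 0.237  0.048 ]
s [197.3 284.6] 209 [ 0.4439 -0.2792  0.048 ]
s [  3.8 291.2] 162 [ 0.2095 -0.6975  0.048 ]
s [161.3 304.6] 227 [ 0.45   -0.3781  0.048 ]
s [342.9 304.3] 221 [0.6818 0.0007 0.048 ]
s [ 14.8 347.6] 1742 [ 0.3777 -0.7136  0.048 ]
s [148.9 376.3] 810 [ 0.6069 -0.4736  0.048 ]
t [336.5 202.6] 123 [0.6806 0.002  0.048 ]
t [494.1 213.3] 400 [ 0.6362 -0.4851  0.048 ]
t [261.1 213.1] 127 [0.6517 0.2378 0.048 ]
t [585.  238.9] 336 [ 0.55   -0.7561  0.048 ]
t [582.7 265.6] 132 [ 0.4679 -0.7396  0.048 ]
t [463.2 273.8] 138 [ 0.4497 -0.3768  0.048 ]
t [430.5 276.4] 139 [ 0.4437 -0.2778  0.048 ]
(600, 798, 3)
```

View pics/mos.png

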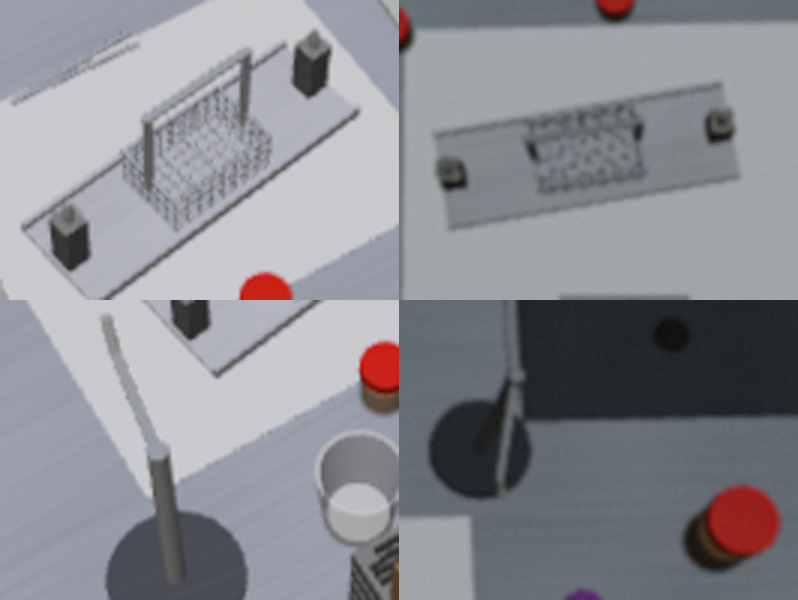

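The crops show the empty carrier floor around the basket and both pins: scene (278,274) and (360,216), top (283,258) and (373,243). The bail runs (304,245)–(338,222) in the scene view. The hook's post top is at (268,332) and its tip at (251,289). The four red-capped jars are small, and the pot is clearly larger.

```bash
python3 - <<'E'
from h import *
ps=snap('scene');pt=snap('top')
P=lambda n,a,b:print(n,(lambda X:(np.round(X,4),'res',np.round(proj(ps,X)[0]-a,1),np.round(proj(pt,X)[0]-b,1)))(tri([(ps,a),(pt,b)])))
P('pinA',(360,216.3),(283,258.3));P('pinB',(277.7,274),(372.7,243.3))
print('bail@.136',np.round(atz(ps,[(304.3,245),(337.7,222.3)],.136),4))
print(np.round(proj(pt,atz(ps,[(304.3,245),(337.7,222.3)],.136)),1))
P('foot',(274,373.7),(407,189.3));P('tip',(250.7,288.7),(414,204))
print('foot',atz(ps,[(274,373.7)],.012),atz(pt,[(407,189.3)],.012)); print('posttop',atz(ps,[(267.7,332)],.23),atz(pt,[(418.7,166)],.23))
print('tip z.228',atz(ps,[(250.7,288.7)],.228),atz(pt,[(414,204)],.228))
print('plate holes',atz(pt,[(237.5,243),(228.5,332)],.005))
E
```

```text
pinA (array([0.5024, 0.167 , 0.0901]), 'res', array([-1.1,  0.2]), array([-0.9, -0.4]))
pinB (array([ 0.5425, -0.1026,  0.0844]), 'res', array([-0.3,  0. ]), array([-0.3, -0.1]))
bail@.136 [[ 0.5336 -0.0192  0.136 ]
 [ 0.5178  0.0883  0.136 ]]
[[344.9 243.4]
 [307.6 249.6]]
foot (array([ 0.7327, -0.2253,  0.0062]), 'res', array([-0.6,  0.1]), array([-0.4, -0.2]))
tip (array([ 0.6232, -0.2063,  0.2221]), 'res', array([-0.6,  0. ]), array([-0.4, -0.2]))
foot [[ 0.73559749 -0.22484847  0.012     ]] [[ 0.73033087 -0.22573853  0.012     ]]
posttop [[ 0.73557204 -0.22485325  0.23      ]] [[ 0.72799994 -0.2243168   0.23      ]]
tip z.228 [[ 0.62706916 -0.20641633  0.228     ]] [[ 0.62107796 -0.20638379  0.228     ]]
plate holes [[0.56657481 0.31944064 0.005     ]
 [0.2882006  0.34203915 0.005     ]]
```

```bash
python3 - <<'E'
from h import *
goal([.522,.059,.292],8.4)
E
```

```text
pos [ 0.2326 -0.6337  0.2922] ydir 110.16 shares [-6.380e-01  6.881e-01  2.000e-04] turn -0.8694 j6 -16.5 t 1.4
```

Call:
{"name": "send_rows", "arguments": {
  "deltas": [
    [[-0.032,0.034,0],0],
    [[-0.064,0.068,0],0],
    [[-0.096,0.103,0],0],
    [[-0.128,0.138,0],0],
    [[-0.1595,0.172,0],0]
  ],
  "gripper": 1
}}

```text
clock: 1.82
tool_pos: [0.3052, -0.4589, 0.2922]
orientation: [-180.0, 0.0, -159.9]
force: [1.5, 0.1, 0.4]
opening: 0.0876
gripper_force: 0.0
```

Call:
{"name": "send_rows", "arguments": {
  "deltas": [
    [[-0.032,0.034,0],0],
    [[-0.064,0.068,0],0],
    [[-0.096,0.103,0],0],
    [[-0.128,0.138,0],0],
    [[-0.1595,0.172,0],0]
  ]
}}

```text
clock: 2.23
tool_pos: [0.3776, -0.2856, 0.2925]
orientation: [-180.0, 0.0, -159.9]
force: [0.9, -0.3, 0.1]
opening: 0.0876
gripper_force: 0.0
```

Call:
{"name": "send_rows", "arguments": {
  "deltas": [
    [[-0.032,0.034,0],0],
    [[-0.064,0.068,0],0],
    [[-0.096,0.103,0],0],
    [[-0.128,0.138,0],0],
    [[-0.1595,0.172,0],0]
  ]
}}

```text
clock: 2.65
tool_pos: [0.45, -0.1123, 0.2927]
orientation: [-180.0, 0.1, -159.8]
force: [1.1, -0.4, -1.1]
opening: 0.0875
gripper_force: 0.0
```

Call:
{"name": "send_rows", "arguments": {
  "deltas": [
    [[-0.032,0.034,0],0],
    [[-0.064,0.068,0],0],
    [[-0.096,0.103,0],0],
    [[-0.128,0.138,0],0],
    [[-0.1595,0.172,0],0]
  ]
}}

```text
clock: 3.07
tool_pos: [0.5224, 0.061, 0.2926]
orientation: [180.0, 0.1, -159.8]
force: [0.3, -0.8, -0.0]
opening: 0.0877
gripper_force: 0.0
```

Call:
{"name": "send_rows", "arguments": {
  "deltas": [
    [[0,0,0],-0.06],
    [[0,0,0],-0.12],
    [[0,0,0],-0.18],
    [[0,0,0],-0.24],
    [[0,0,0],-0.29]
  ]
}}

```text
clock: 3.48
tool_pos: [0.5221, 0.0591, 0.2922]
orientation: [-180.0, 0.0, -133.4]
force: [-0.2, -0.5, -0.0]
opening: 0.0876
gripper_force: 0.0
```

Call:
{"name": "send_rows", "arguments": {
  "deltas": [
    [[0,0,0],-0.06],
    [[0,0,0],-0.12],
    [[0,0,0],-0.18],
    [[0,0,0],-0.24],
    [[0,0,0],-0.29]
  ]
}}

```text
clock: 3.9
tool_pos: [0.522, 0.0589, 0.2923]
orientation: [-180.0, 0.0, -107.4]
force: [0.6, -0.3, -0.1]
opening: 0.0877
gripper_force: 0.0
```

Call:
{"name": "send_rows", "arguments": {
  "deltas": [
    [[0,0,0],-0.06],
    [[0,0,0],-0.12],
    [[0,0,0],-0.18],
    [[0,0,0],-0.24],
    [[0,0,0],-0.29]
  ]
}}

```text
clock: 4.32
tool_pos: [0.522, 0.0589, 0.2923]
orientation: [-180.0, 0.0, -81.3]
force: [0.2, -0.2, -0.3]
opening: 0.0876
gripper_force: 0.0
```

```bash
python3 - <<'E'
from h import *
p=snap('wrist','w1');print(p['rvec'],p['tvec'],p['vertical_fov'],'cam',ray(p,[(320,240)]))
goal([.522,.059,.183],8.4)
E
```

```text
[-0.23514996  3.07270897  0.48214819] [ 0.52548932 -0.01809676  0.39857946] 68.53544588726336 cam (array([ 0.53484656, -0.02380875,  0.38562211]), array([[-0.05302646,  0.30916827, -0.94958292]]))
pos [0.5221 0.0589 0.2923] ydir -170.99 shares [-1.000e-04  1.000e-04  1.366e-01] turn 0.0068 j6 -18.8 t 4.3667
```

View pics/w1.png

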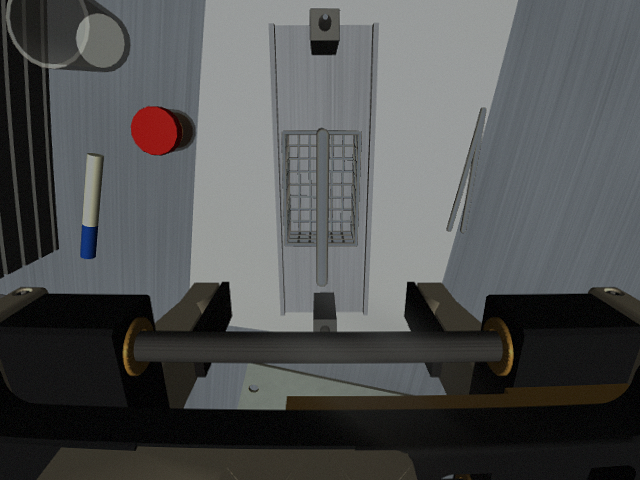

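The wrist view shows the bail centred between the fingers, from (322,130) to (322,285), with the -y pin at (325,18). Next I descend, grip and lift.

```bash
python3 - <<'E'
from h import *
p=snap('wrist')
print(atz(p,[(322,130),(322,285)],.136),atz(p,[(325,18),(326,325)],.09))
E
```

```text
[[ 0.53210949 -0.02062516  0.136     ]
 [ 0.51354493  0.09368532  0.136     ]] [[ 0.54230788 -0.10068167  0.09      ]
 [ 0.49893825  0.15654055  0.09      ]]
```

Call:
{"name": "send_rows", "arguments": {
  "deltas": [
    [[0,0,0.03],0],
    [[0,0,0.06],0],
    [[0,0,0.09],0],
    [[0,0,0.12],0],
    [[0,0,0.136],0]
  ]
}}

```text
clock: 4.83
tool_pos: [0.5209, 0.0585, 0.1809]
orientation: [179.8, -0.0, -81.8]
force: [-0.2, -0.2, -0.5]
opening: 0.0876
gripper_force: 0.0
```

Call:
{"name": "send_rows", "arguments": {
  "deltas": [
    [[0,0,0],0],
    [[0,0,0],0],
    [[0,0,0],0],
    [[0,0,0],0],
    [[0,0,0],0]
  ],
  "gripper": 0
}}

```text
clock: 5.25
tool_pos: [0.5226, 0.0592, 0.1846]
orientation: [-179.9, 0.0, -81.6]
force: [-0.1, -0.6, -0.1]
opening: 0.0597
gripper_force: 0.0
```

Call:
{"name": "send_rows", "arguments": {
  "deltas": [
    [[0,0,0],0],
    [[0,0,0],0],
    [[0,0,0],0],
    [[0,0,0],0],
    [[0,0,0],0]
  ]
}}

```text
clock: 5.67
tool_pos: [0.5221, 0.0589, 0.1834]
orientation: [-180.0, 0.0, -81.5]
force: [0.1, -0.2, 0.8]
opening: 0.0265
gripper_force: 0.0
```

Call:
{"name": "send_rows", "arguments": {
  "deltas": [
    [[0,0,0],0],
    [[0,0,0],0],
    [[0,0,0],0],
    [[0,0,0],0],
    [[0,0,0],0]
  ]
}}

```text
clock: 6.08
tool_pos: [0.5219, 0.0589, 0.1833]
orientation: [180.0, -0.0, -81.5]
force: [-1.2, 0.0, 0.2]
opening: 0.0077
gripper_force: 30.0
```

Call:
{"name": "send_rows", "arguments": {
  "deltas": [
    [[0,0,-0.02],0],
    [[0,0,-0.05],0],
    [[0,0,-0.08],0],
    [[0,0,-0.11],0],
    [[0,0,-0.14],0]
  ]
}}

```text
clock: 6.5
tool_pos: [0.5217, 0.0588, 0.2961]
orientation: [180.0, 0.0, -81.6]
force: [0.8, 0.1, -1.1]
opening: 0.0081
gripper_force: 30.0
```

```bash
python3 - <<'E'
from h import *
u=np.array([-.986,.169]);b=np.array([-u[1],u[0]])*-1  # bar dir ~80deg
print(b, np.degrees(np.arctan2(b[1],b[0])))
post=np.array([.732,-.225])
for d in(.18,.088):
    x=post+u*d+b*.0224; goal([*x,.30],np.degrees(np.arctan2(u[1],u[0])))
E
```

```text
[0.169 0.986] 80.27403432382353
pos [0.5217 0.0588 0.2961] ydir -171.55 shares [ 0.2928 -0.0028 -0.0048] turn 0.2019 j6 -19.4 t 6.5
pos [0.5217 0.0588 0.2961] ydir -171.55 shares [ 0.3286 -0.1121 -0.0049] turn 0.2019 j6 -19.4 t 6.5
```

Call:
{"name": "send_rows", "arguments": {
  "deltas": [
    [[0.03,0,0],0],
    [[0.06,0,-0.002],0],
    [[0.09,0,-0.004],0],
    [[0.12,-0.001,-0.005],0],
    [[0.15,-0.001,-0.005],0]
  ]
}}

```text
clock: 6.92
tool_pos: [0.5405, -0.0606, 0.2993]
orientation: [-180.0, 0.0, -81.5]
force: [-1.1, 0.3, -2.1]
opening: 0.0076
gripper_force: 30.0
```

Call:
{"name": "send_rows", "arguments": {
  "deltas": [
    [[0.03,0,0],0.04],
    [[0.06,0,0],0.08],
    [[0.09,0,0],0.12],
    [[0.12,-0.001,0],0.16],
    [[0.143,-0.002,0],0.202]
  ]
}}

```text
clock: 7.33
tool_pos: [0.5588, -0.1742, 0.2988]
orientation: [180.0, -0.0, -99.9]
force: [1.2, -0.5, -1.6]
opening: 0.0076
gripper_force: 30.0
```

Call:
{"name": "send_rows", "arguments": {
  "deltas": [
    [[0,0,0],0],
    [[0,0,0],0],
    [[0,0,0],0],
    [[0,0,0],0],
    [[0,0,0],0]
  ]
}}

```text
clock: 7.75
tool_pos: [0.5589, -0.1718, 0.2994]
orientation: [-180.0, 0.0, -99.6]
force: [0.6, 0.0, -1.7]
opening: 0.008
gripper_force: 30.0
```

```bash
python3 - <<'E'
from h import *
ps=snap('scene');pw=snap('wrist');pt=snap('top')
def crop(p,u,v,w,h,k): return cv2.resize(p['color'][v:v+h,u:u+w,::-1],(w*k,h*k),interpolation=cv2.INTER_CUBIC)
a=crop(ps,200,230,133,150,3);t=crop(pt,340,130,100,75,4)[:,:399]
w=cv2.resize(pw['color'][:,:,::-1],(400,300))
cv2.imwrite('pics/m2.png',np.hstack([a,np.vstack([w[:,:399],t])[:450]])) if 0 else cv2.imwrite('pics/m2.png',np.hstack([a,np.vstack([w[:,:399],t])[:450]]))
u=np.array([-.986,.169]);b=np.array([.169,.986]);post=np.array([.732,-.225])
goal([*(post+u*.088+b*.0224),.30],np.degrees(np.arctan2(u[1],u[0])))
E
```

```text
pos [ 0.5589 -0.172   0.2995] ydir 170.34 shares [ 0.0009 -0.1144 -0.0006] turn 0.0008 j6 -11.7 t 7.9
```

View pics/m2.png

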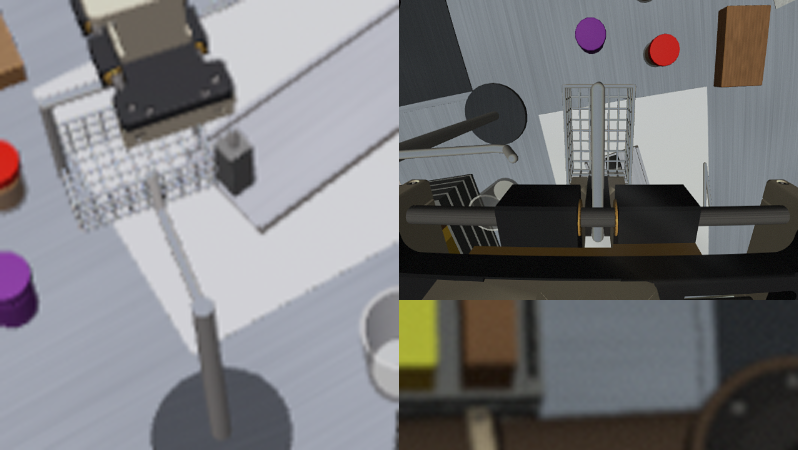

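The wrist view shows the hook arm pointing square at the bail, with its tip at about (181,246) in full-picture pixels and the bail between (318,136) and (318,380). I'll check the alignment along the bar.

```bash
python3 - <<'E'
from h import *
p=snap('wrist')
X=atz(p,[(181,246)],.226)[0];Y=atz(p,[(6,244)],.216)[0];e=atz(p,[(317,137)],.2525)[0];o=ctrl.get_obs()
print('tip',X,'arm at edge',Y,'end',e)
Rm=R.from_euler('xyz',o['orientation'],degrees=True).as_matrix()
for n,v in(('tip',X),('arm',Y),('end',e)): print(n,np.round(Rm.T@(v-o['tool_pos']),4))
c=cv2.resize(p['color'][90:330,0:400,::-1],(800,480),interpolation=cv2.INTER_CUBIC);cv2.imwrite('pics/w2.png',c)
E
```

```text
tip [ 0.62321908 -0.20854947  0.226     ] arm at edge [ 0.72639498 -0.22351304  0.216     ] end [ 0.54626719 -0.24997711  0.2525    ]
tip [ 0.0251 -0.0695  0.0735]
arm [ 0.0225 -0.1737  0.0835]
end [ 0.0789 -0.0006  0.047 ]
```

View pics/w2.png

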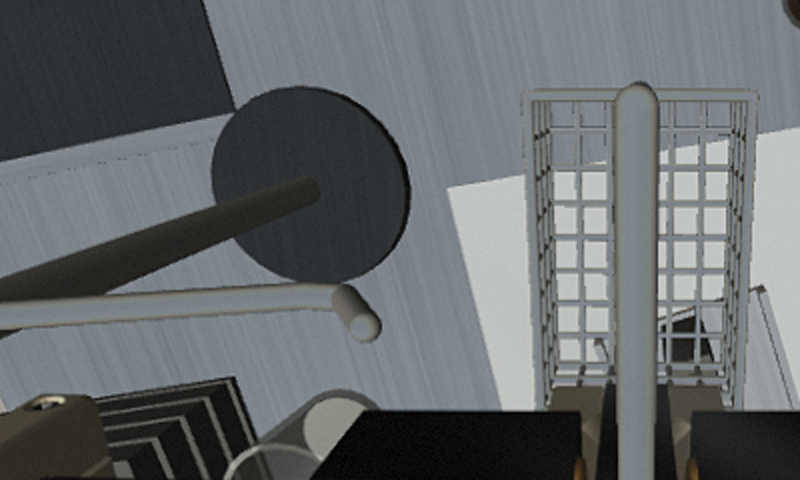

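Call:
{"name": "send_rows", "arguments": {
  "deltas": [
    [[0,-0.03,0],0],
    [[0,-0.06,0],0],
    [[0,-0.09,0],0],
    [[0,-0.115,0],0],
    [[0,-0.115,0],0]
  ]
}}

```text
clock: 8.37
tool_pos: [0.6525, -0.1883, 0.2981]
orientation: [180.0, -0.0, -99.7]
force: [0.8, 0.3, -2.0]
opening: 0.0081
gripper_force: 30.0
```

Call:
{"name": "send_rows", "arguments": {
  "deltas": [
    [[0,0,0],0],
    [[0,0,0.015],0],
    [[0,0,0.03],0],
    [[0,0,0.04],0],
    [[0,0,0.046],0]
  ]
}}

```text
clock: 8.78
tool_pos: [0.6483, -0.1878, 0.2605]
orientation: [179.9, 0.0, -99.7]
force: [0.2, 0.4, -2.4]
opening: 0.0077
gripper_force: 30.0
```

Call:
{"name": "send_rows", "arguments": {
  "deltas": [
    [[0,0,0.002],0],
    [[0,0,0.004],0],
    [[0,0,0.005],0],
    [[0,0,0.006],0],
    [[0,0,0.006],0]
  ]
}}

```text
clock: 9.2
tool_pos: [0.6497, -0.1881, 0.258]
orientation: [-180.0, 0.0, -99.7]
force: [0.7, -0.6, -2.5]
opening: 0.0076
gripper_force: 30.0
```

Call:
{"name": "send_rows", "arguments": {
  "deltas": [
    [[0,0,0.001],0],
    [[0,0,0.002],0],
    [[0,0,0.004],0],
    [[0,0,0.004],0],
    [[0,0,0.004],0]
  ]
}}

```text
clock: 9.62
tool_pos: [0.6498, -0.1881, 0.2552]
orientation: [-179.9, -0.0, -99.7]
force: [-0.9, 1.2, 2.5]
opening: 0.0079
gripper_force: 30.0
```

```bash
python3 - <<'E'
from h import *
print(ctrl.get_obs()['force'],ctrl.get_obs()['tool_pos'])
ps=snap('scene')
cv2.imwrite('pics/s3.png',cv2.resize(ps['color'][220:400,180:340,::-1],(640,600)[::1],interpolation=cv2.INTER_CUBIC))
E
```

```text
[-0.89195223  1.16846675  2.47201533] [ 0.64980461 -0.18814272  0.25522741]
```

View pics/s3.png

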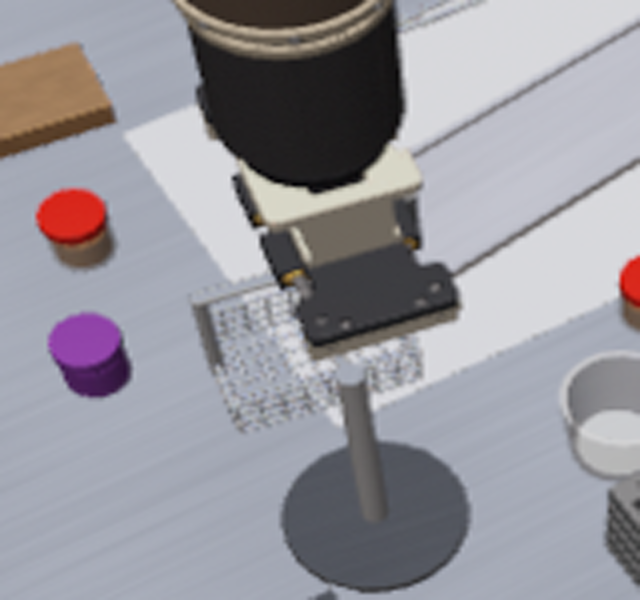

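The bar is resting on the arm: the vertical force changed sign at a bar height of 0.208 m. Next I release it.

Call:
{"name": "send_rows", "arguments": {
  "deltas": [
    [[0,0,0],0],
    [[0,0,0],0],
    [[0,0,0],0],
    [[0,0,0],0],
    [[0,0,0],0]
  ],
  "gripper": 0.5
}}

```text
clock: 10.08
tool_pos: [0.6495, -0.1882, 0.2544]
orientation: [180.0, -0.0, -99.7]
force: [-0.2, 0.0, -0.6]
opening: 0.0356
gripper_force: 0.0
```

Call:
{"name": "send_rows", "arguments": {
  "deltas": [
    [[0,0,0],0],
    [[0,0,0],0],
    [[0,0,-0.01],0],
    [[0,0,-0.03],0],
    [[0,0,-0.05],0]
  ]
}}

```text
clock: 10.5
tool_pos: [0.6494, -0.1882, 0.295]
orientation: [179.9, -0.0, -99.7]
force: [0.5, 0.4, 0.4]
opening: 0.0435
gripper_force: 0.0
```

Call:
{"name": "send_rows", "arguments": {
  "deltas": [
    [[0,0,-0.02],0],
    [[0,0,-0.04],0],
    [[0,0,-0.05],0],
    [[0,0.04,-0.05],0],
    [[0,0.08,-0.05],0]
  ],
  "gripper": 1
}}

```text
clock: 10.92
tool_pos: [0.5866, -0.1772, 0.3339]
orientation: [180.0, -0.0, -99.7]
force: [0.6, 0.0, -0.5]
opening: 0.0719
gripper_force: 0.0
```

```bash
python3 - <<'E'
from h import *
from m import blobs
ps=snap('scene');pw=snap('wrist');pt=snap('top')
cv2.imwrite('pics/m4.png',np.hstack([cv2.resize(ps['color'][220:400,120:360,::-1],(600,450),interpolation=cv2.INTER_CUBIC)]))
for n,p in(('s',ps),('t',pt)):
    for c,s in blobs(p): print(n,np.round(c,1),s[4],np.round(atz(p,[c],.048)[0],4))
goal([.4439,-.279,.35])
E
```

```text
s [412.4 254.1] 192 [0.6526 0.237  0.048 ]
s [ 13.9 342.9] 1937 [ 0.3643 -0.7123  0.048 ]
s [192.1 297.3] 217 [ 0.4705 -0.3055  0.048 ]
s [161.4 304.7] 227 [ 0.4502 -0.3781  0.048 ]
s [342.9 304.4] 222 [0.6821 0.0007 0.048 ]
s [149.  376.3] 811 [ 0.6071 -0.4734  0.048 ]
t [494.  213.3] 402 [ 0.6361 -0.4848  0.048 ]
t [261.2 213.2] 128 [0.6516 0.2377 0.048 ]
t [585.2 239.1] 347 [ 0.5494 -0.7567  0.048 ]
t [588.3 264.2] 362 [ 0.4718 -0.757   0.048 ]
t [438.7 267.8] 137 [ 0.4694 -0.304   0.048 ]
t [463.1 273.8] 138 [ 0.4497 -0.3765  0.048 ]
t [590.7 289.7] 361 [ 0.3944 -0.7553  0.048 ]
t [594.2 315.8] 384 [ 0.317  -0.7565  0.048 ]
pos [ 0.5849 -0.1771  0.3358] ydir 170.29 shares [ 0.1552  0.1522 -0.0181] turn 0 j6 -11.1 t 11.0667
```

View pics/m4.png

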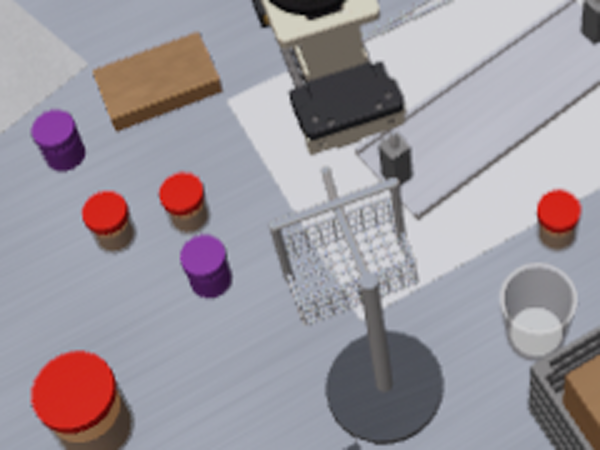

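The basket hangs by its bail on the hook. One jar (scene (192,297)) has been knocked aside and now lies near (.470,-.305). The four red jars fit the description; the purple caps at about (57,135) and (205,265) in the crop stay untouched.

```bash
cat >> h.py <<'E'
Cc=np.array([.522,.037]);cy=np.array([np.cos(np.radians(98.4)),np.sin(np.radians(98.4))])
def slot(y): return Cc+cy*y
E
python3 - <<'E'
from h import *
p=ctrl.snapshot('scene');c=cv2.cvtColor(p['color'],cv2.COLOR_RGB2HSV)
m=((c[...,0]>135)&(c[...,0]<160)&(c[...,1]>100)).astype(np.uint8)
n,l,s,ce=cv2.connectedComponentsWithStats(m)
for i in range(1,n):
    if s[i][4]>40: print('purple',ce[i],s[i][4],atz(p,[ce[i]],.040)[0])
goal([.470,-.305,.2],165)
goal([.470,-.305,.084],165)
for y in(-.08,-.027,.027,.08): print(slot(y))
E
```

```text
purple [142.97752809 275.53932584] 356 [ 0.34174369 -0.38502525  0.04      ]
purple [202.00815217 325.9375    ] 368 [ 0.55030986 -0.3173308   0.04      ]
pos [ 0.586  -0.1773  0.3356] ydir 170.29 shares [0.1819 0.1163 0.1693] turn 0.0588 j6 -11.1 t 11.1167
pos [ 0.586  -0.1773  0.3356] ydir 170.29 shares [0.1819 0.1165 0.3143] turn 0.0588 j6 -11.1 t 11.1167
[ 0.53368664 -0.04214179]
[0.52594424 0.01028965]
[0.51805576 0.06371035]
[0.51031336 0.11614179]
```

Call:
{"name": "send_rows", "arguments": {
  "deltas": [
    [[0.04,0.026,0],0.06],
    [[0.08,0.052,0],0.12],
    [[0.12,0.078,0],0.18],
    [[0.16,0.104,0.01],0.24],
    [[0.182,0.1165,0.04],0.281]
  ],
  "gripper": 0.7
}}

```text
clock: 11.53
tool_pos: [0.4698, -0.3079, 0.3058]
orientation: [-179.6, 0.0, -125.3]
force: [0.4, 0.1, -0.8]
opening: 0.063
gripper_force: 0.0
```

Call:
{"name": "send_rows", "arguments": {
  "deltas": [
    [[0,0,0.03],0],
    [[0,0,0.06],0],
    [[0,0,0.09],0],
    [[0,0,0.12],0],
    [[0,0,0.14],0]
  ]
}}

```text
clock: 11.95
tool_pos: [0.47, -0.3052, 0.188]
orientation: [179.9, -0.0, -125.0]
force: [0.3, -0.0, 0.1]
opening: 0.0617
gripper_force: 0.0
```

```bash
python3 - <<'E'
from h import *
from m import blobs
p=snap('wrist');
for c,s in blobs(p): print(np.round(c,1),s[4],np.round(atz(p,[c],.053)[0],4))
goal([.470,-.305,.084],145)
E
```

```text
[278.4 148.6] 3760 [ 0.4509 -0.376   0.053 ]
[318.7 254.3] 2864 [ 0.4709 -0.3029  0.053 ]
pos [ 0.4689 -0.3046  0.1854] ydir 144.92 shares [-0.0006 -0.0022  0.1268] turn -0.0009 j6 -22.0 t 12.0
```

Call:
{"name": "send_rows", "arguments": {
  "deltas": [
    [[0,0,0.03],0],
    [[0,0,0.06],0],
    [[0,0,0.09],0],
    [[0,0,0.115],0],
    [[0,0,0.126],0]
  ]
}}

```text
clock: 12.42
tool_pos: [0.4698, -0.305, 0.0875]
orientation: [179.8, -0.1, -125.0]
force: [0.5, 0.7, 0.7]
opening: 0.0614
gripper_force: 0.0
```

Call:
{"name": "send_rows", "arguments": {
  "deltas": [
    [[0,0,0],0],
    [[0,0,0],0],
    [[0,0,0],0],
    [[0,0,0],0],
    [[0,0,0],0]
  ],
  "gripper": 0.3
}}

```text
clock: 12.83
tool_pos: [0.4709, -0.3053, 0.0911]
orientation: [-179.9, 0.0, -125.0]
force: [-0.3, 0.4, 2.4]
opening: 0.0436
gripper_force: 30.0
```

Call:
{"name": "send_rows", "arguments": {
  "deltas": [
    [[0,0,0],0],
    [[0,0,-0.03],0],
    [[0,0,-0.07],0],
    [[0,0,-0.11],0],
    [[0,0,-0.15],0]
  ]
}}

```text
clock: 13.25
tool_pos: [0.4696, -0.3049, 0.2114]
orientation: [180.0, -0.0, -125.0]
force: [1.1, -0.3, -0.8]
opening: 0.0433
gripper_force: 30.0
```

Call:
{"name": "send_rows", "arguments": {
  "deltas": [
    [[0,0,-0.03],-0.07],
    [[0,0,-0.04],-0.14],
    [[0,0,-0.04],-0.22],
    [[0,0,-0.04],-0.3],
    [[0,0,-0.04],-0.38]
  ]
}}

```text
clock: 13.67
tool_pos: [0.4698, -0.3049, 0.2425]
orientation: [-179.9, -0.0, -90.6]
force: [0.4, -0.0, -0.0]
opening: 0.0434
gripper_force: 30.0
```

```bash
python3 - <<'E'
from h import *
for z in (.22,.092,.089): goal([*slot(-.08),z],188.4)
E
```

```text
pos [ 0.4698 -0.3049  0.2425] ydir 179.42 shares [-0.3293 -0.0764  0.0282] turn -0.0998 j6 12.4 t 13.6667
pos [ 0.4698 -0.3049  0.2425] ydir 179.42 shares [-0.3293 -0.0763  0.1882] turn -0.0998 j6 12.4 t 13.6667
pos [ 0.4698 -0.3049  0.2425] ydir 179.42 shares [-0.3293 -0.0763  0.1919] turn -0.0998 j6 12.4 t 13.6667
```

Call:
{"name": "send_rows", "arguments": {
  "deltas": [
    [[-0.05,-0.011,0],0],
    [[-0.1,-0.022,0],0],
    [[-0.15,-0.033,0],0],
    [[-0.2,-0.045,0],0],
    [[-0.25,-0.057,0],0]
  ]
}}

```text
clock: 14.08
tool_pos: [0.5187, -0.1041, 0.2423]
orientation: [-180.0, 0.0, -91.0]
force: [1.2, -0.4, 0.3]
opening: 0.0431
gripper_force: 30.0
```

Call:
{"name": "send_rows", "arguments": {
  "deltas": [
    [[-0.05,-0.012,0],-0.05],
    [[-0.079,-0.0193,0],-0.1],
    [[-0.079,-0.0193,0.04],-0.1],
    [[-0.079,-0.0193,0.08],-0.1],
    [[-0.079,-0.0193,0.12],-0.1]
  ]
}}

```text
clock: 14.5
tool_pos: [0.5355, -0.0419, 0.1456]
orientation: [-179.9, 0.0, -81.8]
force: [0.2, 0.5, -0.9]
opening: 0.0436
gripper_force: 30.0
```

```bash
python3 - <<'E'
from h import *
p=snap('wrist');
print(proj(p,[[*slot(.14),.09],[*slot(-.14),.09]]))
cv2.imwrite('pics/w5.png',p['color'][:,:,::-1])
for z in (.099,.096): goal([*slot(-.08),z],188.4)
E
```

```text
[[322.1445088  582.08356357]
 [322.39339357 182.9113221 ]]
pos [ 0.5319 -0.0427  0.139 ] ydir -171.97 shares [-0.0004 -0.0027  0.05  ] turn -0.0042 j6 -8.3 t 14.55
pos [ 0.5319 -0.0427  0.139 ] ydir -171.97 shares [-0.0004 -0.0027  0.0537] turn -0.0042 j6 -8.3 t 14.55
```

View pics/w5.png

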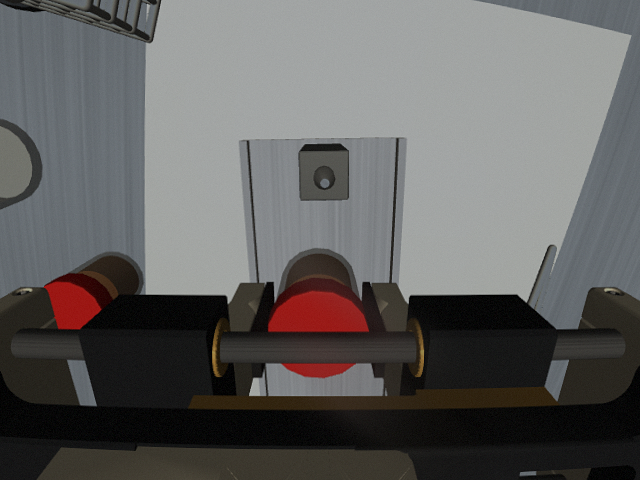

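The jar is held upright and centred between the lips. The -y pin tip at (323,182) matches the carrier estimate to about 1 px.

Call:
{"name": "send_rows", "arguments": {
  "deltas": [
    [[0,-0.001,0.02],0],
    [[0,-0.001,0.04],0],
    [[0,-0.001,0.045],0],
    [[0,-0.001,0.05],0],
    [[0,-0.001,0.05],0]
  ]
}}

```text
clock: 14.97
tool_pos: [0.5362, -0.0429, 0.1061]
orientation: [180.0, -0.0, -81.9]
force: [-0.6, -0.2, -0.5]
opening: 0.0434
gripper_force: 30.0
```

Call:
{"name": "send_rows", "arguments": {
  "deltas": [
    [[0,0,0.001],0],
    [[0,0,0.0015],0],
    [[0,0,0.002],0],
    [[0,0,0.002],0],
    [[0,0,0.002],0]
  ]
}}

```text
clock: 15.38
tool_pos: [0.5363, -0.0428, 0.1046]
orientation: [-180.0, 0.0, -81.9]
force: [-0.8, 0.6, -0.2]
opening: 0.0435
gripper_force: 30.0
```

Call:
{"name": "send_rows", "arguments": {
  "deltas": [
    [[0,0,0.001],0],
    [[0,0,0.0015],0],
    [[0,0,0.002],0],
    [[0,0,0.002],0],
    [[0,0,0.002],0]
  ]
}}

```text
clock: 15.8
tool_pos: [0.5361, -0.0428, 0.1025]
orientation: [180.0, -0.0, -81.9]
force: [0.7, -0.1, -1.9]
opening: 0.0439
gripper_force: 30.0
```

Call:
{"name": "send_rows", "arguments": {
  "deltas": [
    [[0,0,0.002],0],
    [[0,0,0.004],0],
    [[0,0,0.006],0],
    [[0,0,0.006],0],
    [[0,0,0.006],0]
  ]
}}

```text
clock: 16.22
tool_pos: [0.536, -0.0428, 0.0976]
orientation: [180.0, -0.0, -81.9]
force: [0.2, -1.1, -1.5]
opening: 0.0434
gripper_force: 30.0
```

Call:
{"name": "send_rows", "arguments": {
  "deltas": [
    [[0,0,0.001],0],
    [[0,0,0.0015],0],
    [[0,0,0.0015],0],
    [[0,0,0.0015],0],
    [[0,0,0.0015],0]
  ]
}}

```text
clock: 16.63
tool_pos: [0.5362, -0.0428, 0.0971]
orientation: [-180.0, -0.0, -81.9]
force: [-2.4, -0.5, 4.5]
opening: 0.0439
gripper_force: 30.0
```

Call:
{"name": "send_rows", "arguments": {
  "deltas": [
    [[0,0,0],0],
    [[0,0,0],0],
    [[0,0,0],0],
    [[0,0,0],0],
    [[0,0,0],0]
  ],
  "gripper": 0.7
}}

```text
clock: 17.05
tool_pos: [0.5361, -0.0428, 0.0965]
orientation: [180.0, -0.0, -81.9]
force: [-0.0, 0.2, -0.9]
opening: 0.061
gripper_force: 0.0
```

Call:
{"name": "send_rows", "arguments": {
  "deltas": [
    [[0,0,-0.03],0],
    [[0,0,-0.07],0],
    [[0,0,-0.11],0],
    [[0,0,-0.15],0],
    [[0,0,-0.19],0]
  ]
}}

```text
clock: 17.47
tool_pos: [0.5358, -0.0429, 0.2501]
orientation: [180.0, -0.0, -81.9]
force: [1.7, -0.2, -0.3]
opening: 0.0614
gripper_force: 0.0
```

```bash
python3 - <<'E'
from h import *
from m import blobs
for n in('scene','top'):
    p=snap(n)
    for c,s in blobs(p):
        if s[4]<300: print(n[0],np.round(c,1),s[4],np.round(atz(p,[c],.048)[0],4),np.round(atz(p,[c],.054)[0],4))
goal([.450,-.3772,.25],188.4)
goal([*slot(-.027),.25],188.4)
E
```

```text
s [412.4 254.1] 192 [0.6526 0.237  0.048 ] [0.6554 0.2338 0.054 ]
s [296.9 268.2] 200 [ 0.5324 -0.0421  0.048 ] [ 0.5358 -0.0439  0.054 ]
s [161.4 304.7] 227 [ 0.4502 -0.3781  0.048 ] [ 0.454  -0.3783  0.054 ]
s [342.9 304.4] 222 [0.6821 0.0007 0.048 ] [ 0.6847 -0.0013  0.054 ]
t [463.2 273.8] 139 [ 0.4497 -0.3767  0.048 ] [ 0.449 -0.375  0.054]
pos [ 0.5387 -0.0426  0.2543] ydir -171.88 shares [0.3984 0.1689 0.0038] turn -0.0031 j6 -8.3 t 17.5667
pos [ 0.5387 -0.0426  0.2543] ydir -171.88 shares [-0.0677  0.0065  0.0052] turn -0.0031 j6 -8.3 t 17.5667
```

Call:
{"name": "send_rows", "arguments": {
  "deltas": [
    [[0.04,0.0165,0],0],
    [[0.08,0.033,0],0],
    [[0.12,0.05,0],0],
    [[0.16,0.0665,0],0],
    [[0.2,0.083,0],0]
  ]
}}

```text
clock: 17.98
tool_pos: [0.4921, -0.2118, 0.2483]
orientation: [180.0, 0.0, -81.9]
force: [1.4, 0.9, 0.1]
opening: 0.0613
gripper_force: 0.0
```

Call:
{"name": "send_rows", "arguments": {
  "deltas": [
    [[0.04,0.0165,0],0],
    [[0.08,0.033,0],0],
    [[0.12,0.05,0],0],
    [[0.16,0.0665,0],0],
    [[0.199,0.0825,0],0]
  ]
}}

```text
clock: 18.4
tool_pos: [0.449, -0.379, 0.2481]
orientation: [180.0, 0.0, -81.9]
force: [0.6, -0.2, -0.3]
opening: 0.0617
gripper_force: 0.0
```

Call:
{"name": "send_rows", "arguments": {
  "deltas": [
    [[0,0,0],0],
    [[0,0,0.02],0],
    [[0,0,0.04],0],
    [[0,0,0.06],0],
    [[0,0,0.08],0]
  ]
}}

```text
clock: 18.82
tool_pos: [0.4495, -0.3775, 0.1834]
orientation: [180.0, 0.0, -82.0]
force: [-0.7, 0.1, -0.3]
opening: 0.0614
gripper_force: 0.0
```

```bash
python3 - <<'E'
from h import *
from m import blobs
p=snap('wrist');
for c,s in blobs(p): print(np.round(c,1),s[4],np.round(atz(p,[c],.054)[0],4))
goal([.450,-.377,.09])
E
```

```text
[23.9 68.4] 6316 [ 0.6421 -0.4705  0.054 ]
[315.8 256.2] 2969 [ 0.4509 -0.3759  0.054 ]
pos [ 0.4482 -0.3765  0.18  ] ydir -171.99 shares [ 0.0013 -0.0026  0.1125] turn 0 j6 29.0 t 18.8667
```

Call:
{"name": "send_rows", "arguments": {
  "deltas": [
    [[0,0,0.03],0],
    [[0,0,0.06],0],
    [[0,0,0.09],0],
    [[0,0,0.11],0],
    [[0,0,0.118],0]
  ]
}}

```text
clock: 19.28
tool_pos: [0.4486, -0.3767, 0.0877]
orientation: [179.8, 0.1, -81.9]
force: [0.4, 0.3, -0.2]
opening: 0.0615
gripper_force: 0.0
```

Call:
{"name": "send_rows", "arguments": {
  "deltas": [
    [[0,0,0],0],
    [[0,0,0],0],
    [[0,0,0],0],
    [[0,0,0],0],
    [[0,0,0],0]
  ],
  "gripper": 0.3
}}

```text
clock: 19.7
tool_pos: [0.4507, -0.3778, 0.0915]
orientation: [-179.9, -0.1, -81.9]
force: [0.6, 0.5, 3.4]
opening: 0.0437
gripper_force: 30.0
```

Call:
{"name": "send_rows", "arguments": {
  "deltas": [
    [[0,0,0],0],
    [[0,0,-0.04],0],
    [[0,0,-0.09],0],
    [[0,0,-0.13],0],
    [[0,0,-0.17],0]
  ]
}}

```text
clock: 20.12
tool_pos: [0.4496, -0.3773, 0.2282]
orientation: [-180.0, -0.0, -81.9]
force: [0.2, 0.5, -1.2]
opening: 0.0436
gripper_force: 30.0
```

```bash
python3 - <<'E'
from h import *
print(ctrl.get_obs()['opening'])
for z in (.25,.1): goal([*slot(-.027),z],188.4)
E
```

```text
0.04357252152260341
pos [ 0.4496 -0.3773  0.2282] ydir -171.93 shares [-0.4663 -0.1625 -0.0273] turn -0.0037 j6 29.0 t 20.1167
pos [ 0.4496 -0.3773  0.2282] ydir -171.93 shares [-0.4663 -0.1624  0.1602] turn -0.0037 j6 29.0 t 20.1167
```

Call:
{"name": "send_rows", "arguments": {
  "deltas": [
    [[-0.048,-0.0165,0],0],
    [[-0.096,-0.033,0],0],
    [[-0.144,-0.05,0],0],
    [[-0.192,-0.0665,0],0],
    [[-0.233,-0.081,0],0]
  ]
}}

```text
clock: 20.53
tool_pos: [0.4876, -0.1817, 0.2266]
orientation: [-180.0, 0.0, -81.9]
force: [0.9, -0.6, -0.3]
opening: 0.0435
gripper_force: 30.0
```

Call:
{"name": "send_rows", "arguments": {
  "deltas": [
    [[-0.048,-0.0165,0],0],
    [[-0.096,-0.033,0],0],
    [[-0.144,-0.05,0],0],
    [[-0.192,-0.0665,0],0],
    [[-0.233,-0.0815,0],0]
  ]
}}

```text
clock: 20.95
tool_pos: [0.5261, 0.0124, 0.2266]
orientation: [-180.0, 0.0, -81.9]
force: [1.7, -0.2, -0.0]
opening: 0.0432
gripper_force: 30.0
```

Call:
{"name": "send_rows", "arguments": {
  "deltas": [
    [[0,0,0],0],
    [[0,0,0.03],0],
    [[0,0,0.07],0],
    [[0,0,0.11],0],
    [[0,0,0.14],0]
  ]
}}

```text
clock: 21.37
tool_pos: [0.5252, 0.0099, 0.1124]
orientation: [179.9, 0.0, -81.9]
force: [0.4, -0.6, -0.9]
opening: 0.0436
gripper_force: 30.0
```

Call:
{"name": "send_rows", "arguments": {
  "deltas": [
    [[0,0,0.005],0],
    [[0,0,0.01],0],
    [[0,0,0.01],0],
    [[0,0,0.01],0],
    [[0,0,0.01],0]
  ]
}}

```text
clock: 21.78
tool_pos: [0.5272, 0.0102, 0.1078]
orientation: [-179.8, 0.0, -81.9]
force: [0.3, -0.7, -0.4]
opening: 0.0435
gripper_force: 30.0
```

Call:
{"name": "send_rows", "arguments": {
  "deltas": [
    [[0,0,0.004],0],
    [[0,0,0.008],0],
    [[0,0,0.011],0],
    [[0,0,0.011],0],
    [[0,0,0.011],0]
  ]
}}

```text
clock: 22.2
tool_pos: [0.5264, 0.01, 0.0975]
orientation: [-180.0, 0.0, -81.9]
force: [-0.4, 1.0, 1.9]
opening: 0.0436
gripper_force: 30.0
```

Call:
{"name": "send_rows", "arguments": {
  "deltas": [
    [[0,0,0.001],0],
    [[0,0,0.002],0],
    [[0,0,0.002],0],
    [[0,0,0.002],0],
    [[0,0,0.002],0]
  ]
}}

```text
clock: 22.62
tool_pos: [0.5263, 0.01, 0.0974]
orientation: [-180.0, -0.0, -81.9]
force: [-6.9, 1.4, 20.2]
opening: 0.0436
gripper_force: 30.0
```

Call:
{"name": "send_rows", "arguments": {
  "deltas": [
    [[0,0,0],0],
    [[0,0,0],0],
    [[0,0,0],0],
    [[0,0,0],0],
    [[0,0,0],0]
  ],
  "gripper": 0.75
}}

```text
clock: 23.03
tool_pos: [0.5261, 0.0099, 0.0955]
orientation: [180.0, -0.0, -81.9]
force: [0.4, 0.3, -1.0]
opening: 0.0644
gripper_force: 0.0
```

Call:
{"name": "send_rows", "arguments": {
  "deltas": [
    [[0,0,-0.03],0],
    [[0,0,-0.07],0],
    [[0,0,-0.11],0],
    [[0,0,-0.15],0],
    [[0,0,-0.19],0]
  ]
}}

```text
clock: 23.45
tool_pos: [0.5259, 0.0098, 0.2491]
orientation: [180.0, -0.0, -81.9]
force: [-0.0, 0.3, -0.9]
opening: 0.0656
gripper_force: 0.0
```

Call:
{"name": "send_rows", "arguments": {
  "deltas": [
    [[0,0,0],0],
    [[0,0,0],0],
    [[0,0,0],0],
    [[0,0,0],0],
    [[0,0,0],0]
  ]
}}

```text
clock: 23.87
tool_pos: [0.5257, 0.0098, 0.2464]
orientation: [179.9, -0.0, -81.9]
force: [-0.8, -0.2, 0.2]
opening: 0.0657
gripper_force: 0.0
```

```bash
python3 - <<'E'
from h import *
from m import blobs
for n in('scene',):
    p=snap(n)
    for c,s in blobs(p):
        if s[4]<300: print(n[0],np.round(c,1),s[4],np.round(atz(p,[c],.048)[0],4),np.round(atz(p,[c],.054)[0],4))
goal([.6815,.001,.25],188.4)
E
```

```text
s [412.4 254.1] 192 [0.6526 0.237  0.048 ] [0.6554 0.2338 0.054 ]
s [312.8 256.2] 195 [0.5223 0.012  0.048 ] [0.5257 0.0099 0.054 ]
s [297.  268.2] 205 [ 0.5327 -0.0417  0.048 ] [ 0.536  -0.0435  0.054 ]
s [342.9 304.4] 222 [0.6821 0.0007 0.048 ] [ 0.6847 -0.0013  0.054 ]
pos [0.5258 0.0098 0.2465] ydir -171.93 shares [ 0.0382 -0.1912 -0.0047] turn -0.0037 j6 -14.4 t 23.9167
```

```bash
python3 - <<'E'
from h import *
ps=snap('scene');pt=snap('top')
print(tri([(ps,(334,379)),(pt,(375,164))]),tri([(ps,(432,313)),(pt,(288,164))]))
print('beaker',atz(ps,[(335,342)],.08),atz(pt,[(361,177)],.08))
E
```

```text
[ 0.81910617 -0.11979412  0.01733818] [0.81411526 0.16115221 0.052813  ]
beaker [[ 0.76838575 -0.07916785  0.08      ]] [[ 0.75152842 -0.07483308  0.08      ]]
```

Call:
{"name": "send_rows", "arguments": {
  "deltas": [
    [[0.0095,-0.048,0],0],
    [[0.019,-0.096,0],0],
    [[0.0285,-0.143,0],0],
    [[0.038,-0.191,0],0],
    [[0.038,-0.191,0],0]
  ]
}}

```text
clock: 24.43
tool_pos: [0.687, 0.0008, 0.2443]
orientation: [179.9, -0.1, -82.0]
force: [-0.0, -0.7, -0.2]
opening: 0.0656
gripper_force: 0.0
```

Call:
{"name": "send_rows", "arguments": {
  "deltas": [
    [[0,0,0],0],
    [[0,0,0.02],0],
    [[0,0,0.05],0],
    [[0,0,0.08],0],
    [[0,0,0.08],0]
  ]
}}

```text
clock: 24.85
tool_pos: [0.6783, 0.0011, 0.1788]
orientation: [179.5, 0.0, -82.0]
force: [-1.3, -1.1, -2.0]
opening: 0.0657
gripper_force: 0.0
```

```bash
python3 - <<'E'
from h import *
from m import blobs
p=snap('wrist');
for c,s in blobs(p): print(np.round(c,1),s[4],np.round(atz(p,[c],.054)[0],4))
goal([.6815,.001,.09])
E
```

```text
[546.  226.4] 3205 [ 0.5309 -0.0406  0.054 ]
[310.5 258.4] 3068 [0.6822 0.0029 0.054 ]
[537.6 286.4] 806 [0.5218 0.0023 0.054 ]
pos [0.6796 0.0011 0.1815] ydir -171.93 shares [ 0.0004 -0.003   0.1143] turn 0 j6 -8.4 t 24.9
```

Call:
{"name": "send_rows", "arguments": {
  "deltas": [
    [[0,0,0.03],0],
    [[0,0,0.06],0],
    [[0,0,0.09],0],
    [[0,0,0.11],0],
    [[0,0,0.115],0]
  ]
}}

```text
clock: 25.32
tool_pos: [0.6808, 0.0013, 0.0907]
orientation: [179.9, -0.0, -81.9]
force: [-0.7, 0.5, -0.3]
opening: 0.0655
gripper_force: 0.0
```

Call:
{"name": "send_rows", "arguments": {
  "deltas": [
    [[0,0,0],0],
    [[0,0,0],0],
    [[0,0,0],0],
    [[0,0,0],0],
    [[0,0,0],0]
  ],
  "gripper": 0.3
}}

```text
clock: 25.73
tool_pos: [0.6826, 0.0015, 0.0936]
orientation: [-179.9, 0.0, -81.9]
force: [-1.1, 0.2, 5.5]
opening: 0.0437
gripper_force: 30.0
```

Call:
{"name": "send_rows", "arguments": {
  "deltas": [
    [[0,0,0],0],
    [[0,0,0],0],
    [[0,0,0],0],
    [[0,0,0],0],
    [[0,0,0],0]
  ]
}}

```text
clock: 26.15
tool_pos: [0.6826, 0.0015, 0.0936]
orientation: [-179.9, -0.0, -81.9]
force: [-1.6, 0.8, 7.0]
opening: 0.0433
gripper_force: 30.0
```

Call:
{"name": "send_rows", "arguments": {
  "deltas": [
    [[0,0,-0.02],0],
    [[0,0,-0.06],0],
    [[0,0,-0.1],0],
    [[0,0,-0.14],0],
    [[0,0,-0.17],0]
  ]
}}

```text
clock: 26.57
tool_pos: [0.6823, 0.0012, 0.2313]
orientation: [-179.8, -0.0, -81.9]
force: [0.6, 0.1, -0.4]
opening: 0.0433
gripper_force: 30.0
```

```bash
python3 - <<'E'
from h import *
for z in (.25,.1): goal([*slot(.027),z],188.4)
E
```

```text
pos [0.6823 0.0012 0.2313] ydir -171.91 shares [-0.1062  0.1922 -0.0239] turn -0.0035 j6 -8.4 t 26.5667
pos [0.6823 0.0012 0.2313] ydir -171.91 shares [-0.1062  0.1927  0.1636] turn -0.0035 j6 -8.4 t 26.5667
```

Call:
{"name": "send_rows", "arguments": {
  "deltas": [
    [[-0.0225,0.041,0],0],
    [[-0.045,0.082,0],0],
    [[-0.0675,0.123,0],0],
    [[-0.09,0.164,0],0],
    [[-0.106,0.192,0],0]
  ]
}}

```text
clock: 26.98
tool_pos: [0.5149, 0.0639, 0.2281]
orientation: [180.0, 0.0, -81.9]
force: [-0.4, 0.4, -0.6]
opening: 0.0434
gripper_force: 30.0
```

Call:
{"name": "send_rows", "arguments": {
  "deltas": [
    [[0,0,0],0],
    [[0,0,0.03],0],
    [[0,0,0.07],0],
    [[0,0,0.11],0],
    [[0,0,0.14],0]
  ]
}}

```text
clock: 27.4
tool_pos: [0.5173, 0.0635, 0.1144]
orientation: [-180.0, 0.0, -81.9]
force: [-0.1, 0.3, -0.8]
opening: 0.0436
gripper_force: 30.0
```

Call:
{"name": "send_rows", "arguments": {
  "deltas": [
    [[0,0,0.005],0],
    [[0,0,0.01],0],
    [[0,0,0.012],0],
    [[0,0,0.012],0],
    [[0,0,0.012],0]
  ]
}}

```text
clock: 27.82
tool_pos: [0.5187, 0.0641, 0.1076]
orientation: [-179.9, 0.0, -81.9]
force: [1.2, 0.0, -0.2]
opening: 0.0434
gripper_force: 30.0
```

Call:
{"name": "send_rows", "arguments": {
  "deltas": [
    [[0,0,0.003],0],
    [[0,0,0.006],0],
    [[0,0,0.009],0],
    [[0,0,0.009],0],
    [[0,0,0.009],0]
  ]
}}

```text
clock: 28.23
tool_pos: [0.518, 0.0638, 0.0995]
orientation: [-180.0, 0.0, -81.9]
force: [-1.7, -0.1, 5.7]
opening: 0.0438
gripper_force: 30.0
```

Call:
{"name": "send_rows", "arguments": {
  "deltas": [
    [[0,0,0.001],0],
    [[0,0,0.0015],0],
    [[0,0,0.0015],0],
    [[0,0,0.0015],0],
    [[0,0,0.0015],0]
  ]
}}

```text
clock: 28.65
tool_pos: [0.5181, 0.0638, 0.0995]
orientation: [-179.9, -0.0, -81.9]
force: [-5.8, 0.6, 19.6]
opening: 0.0435
gripper_force: 30.0
```

Call:
{"name": "send_rows", "arguments": {
  "deltas": [
    [[0,0,0],0],
    [[0,0,0],0],
    [[0,0,0],0],
    [[0,0,0],0],
    [[0,0,0],0]
  ],
  "gripper": 0.75
}}

```text
clock: 29.07
tool_pos: [0.5177, 0.0637, 0.0975]
orientation: [180.0, -0.0, -81.9]
force: [0.4, -0.5, -0.3]
opening: 0.0648
gripper_force: 0.0
```

Call:
{"name": "send_rows", "arguments": {
  "deltas": [
    [[0,0,-0.03],0],
    [[0,0,-0.07],0],
    [[0,0,-0.11],0],
    [[0,0,-0.15],0],
    [[0,0,-0.18],0]
  ]
}}

```text
clock: 29.48
tool_pos: [0.5182, 0.0638, 0.2444]
orientation: [-179.9, 0.0, -81.9]
force: [1.2, -0.2, -0.1]
opening: 0.0656
gripper_force: 0.0
```

Call:
{"name": "send_rows", "arguments": {
  "deltas": [
    [[0,0,0],0],
    [[0,0,0],0],
    [[0,0,0],0],
    [[0,0,0],0],
    [[0,0,0],0]
  ]
}}

```text
clock: 29.9
tool_pos: [0.5173, 0.0635, 0.2405]
orientation: [179.9, -0.0, -81.9]
force: [-0.5, -0.9, 0.1]
opening: 0.0659
gripper_force: 0.0
```

```bash
python3 - <<'E'
from h import *
from m import blobs
p=snap('scene')
for c,s in blobs(p):
    if s[4]<300: print(np.round(c,1),s[4],np.round(atz(p,[c],.048)[0],4),np.round(atz(p,[c],.054)[0],4))
goal([.652,.2375,.25],188.4)
E
```

```text
[328.6 245.1] 188 [0.514  0.0658 0.048 ] [0.5175 0.0634 0.054 ]
[412.4 254.1] 192 [0.6526 0.237  0.048 ] [0.6554 0.2338 0.054 ]
[312.9 256.2] 198 [0.5224 0.0123 0.048 ] [0.5259 0.0102 0.054 ]
[297.  268.2] 203 [ 0.5325 -0.0417  0.048 ] [ 0.5358 -0.0435  0.054 ]
pos [0.5174 0.0635 0.2406] ydir -171.93 shares [-0.1917 -0.1971 -0.0123] turn -0.0037 j6 -20.5 t 29.95
```

Call:
{"name": "send_rows", "arguments": {
  "deltas": [
    [[-0.034,-0.035,0],0],
    [[-0.068,-0.07,0],0],
    [[-0.102,-0.105,0],0],
    [[-0.136,-0.14,0],0],
    [[-0.17,-0.175,0],0]
  ]
}}

```text
clock: 30.37
tool_pos: [0.6381, 0.2194, 0.2407]
orientation: [179.9, -0.0, -81.9]
force: [0.7, -0.8, 0.5]
opening: 0.066
gripper_force: 0.0
```

Call:
{"name": "send_rows", "arguments": {
  "deltas": [
    [[-0.0217,-0.0221,0],0],
    [[-0.0217,-0.0221,0],0],
    [[-0.0217,-0.0221,0.03],0],
    [[-0.0217,-0.0221,0.06],0],
    [[-0.0217,-0.0221,0.08],0]
  ]
}}

```text
clock: 30.78
tool_pos: [0.6513, 0.2373, 0.1744]
orientation: [179.8, -0.1, -81.9]
force: [-0.9, -0.6, -0.2]
opening: 0.0659
gripper_force: 0.0
```

Call:
{"name": "send_rows", "arguments": {
  "deltas": [
    [[0,0,0],0],
    [[0,0,0],0],
    [[0,0,0],0],
    [[0,0,0],0],
    [[0,0,0],0]
  ]
}}

```text
clock: 31.2
tool_pos: [0.6529, 0.2379, 0.1793]
orientation: [-179.9, 0.1, -81.9]
force: [1.0, 0.0, 0.1]
opening: 0.0661
gripper_force: 0.0
```

```bash
python3 - <<'E'
from h import *
from m import blobs
p=snap('wrist');
for c,s in blobs(p): print(np.round(c,1),s[4],np.round(atz(p,[c],.054)[0],4))
goal([.652,.2375,.092])
E
```

```text
[604.9  17.7] 2367 [0.5115 0.0712 0.054 ]
[317.8 257.4] 3069 [0.6533 0.2387 0.054 ]
pos [0.6528 0.2379 0.1791] ydir -171.93 shares [0.0004 0.0013 0.1089] turn 0 j6 -28.0 t 31.25
```

Call:
{"name": "send_rows", "arguments": {
  "deltas": [
    [[0,0,0.03],0],
    [[0,0,0.06],0],
    [[0,0,0.09],0],
    [[0,0,0.105],0],
    [[0,0,0.109],0]
  ]
}}

```text
clock: 31.67
tool_pos: [0.6514, 0.237, 0.0884]
orientation: [179.8, -0.1, -81.9]
force: [-0.3, 0.3, 0.2]
opening: 0.0657
gripper_force: 0.0
```

Call:
{"name": "send_rows", "arguments": {
  "deltas": [
    [[0,0,0],0],
    [[0,0,0],0],
    [[0,0,0],0],
    [[0,0,0],0],
    [[0,0,0],0]
  ],
  "gripper": 0.3
}}

```text
clock: 32.08
tool_pos: [0.653, 0.2381, 0.0921]
orientation: [-179.9, 0.0, -81.9]
force: [0.1, 0.4, 3.7]
opening: 0.0432
gripper_force: 30.0
```

Call:
{"name": "send_rows", "arguments": {
  "deltas": [
    [[0,0,0],0],
    [[0,0,0],0],
    [[0,0,0],0],
    [[0,0,0],0],
    [[0,0,0],0]
  ]
}}

```text
clock: 32.5
tool_pos: [0.6531, 0.2381, 0.0921]
orientation: [-179.9, 0.0, -81.9]
force: [-1.0, -0.7, 6.3]
opening: 0.0432
gripper_force: 30.0
```

Call:
{"name": "send_rows", "arguments": {
  "deltas": [
    [[0,0,-0.02],0],
    [[0,0,-0.06],0],
    [[0,0,-0.1],0],
    [[0,0,-0.14],0],
    [[0,0,-0.17],0]
  ]
}}

```text
clock: 32.92
tool_pos: [0.6527, 0.2378, 0.2297]
orientation: [-179.9, 0.0, -81.9]
force: [0.8, 0.7, -1.4]
opening: 0.0434
gripper_force: 30.0
```

```bash
python3 - <<'E'
from h import *
for z in (.25,.1): goal([*slot(.08),z],188.4)
E
```

```text
pos [0.6527 0.2378 0.2297] ydir -171.92 shares [ 0.1255  0.1976 -0.0259] turn -0.0035 j6 -28.0 t 32.9167
pos [0.6527 0.2378 0.2297] ydir -171.92 shares [0.1256 0.198  0.1616] turn -0.0035 j6 -28.0 t 32.9167
```

Call:
{"name": "send_rows", "arguments": {
  "deltas": [
    [[0.026,0.041,0],0],
    [[0.052,0.082,0],0],
    [[0.078,0.123,0],0],
    [[0.104,0.164,0],0],
    [[0.1255,0.1975,0],0]
  ]
}}

```text
clock: 33.33
tool_pos: [0.5076, 0.1143, 0.2265]
orientation: [180.0, 0.0, -82.0]
force: [0.4, 0.9, -0.4]
opening: 0.0434
gripper_force: 30.0
```

Call:
{"name": "send_rows", "arguments": {
  "deltas": [
    [[0,0,0],0],
    [[0,0,0.03],0],
    [[0,0,0.07],0],
    [[0,0,0.11],0],
    [[0,0,0.14],0]
  ]
}}

```text
clock: 33.75
tool_pos: [0.5093, 0.1157, 0.113]
orientation: [180.0, 0.0, -82.0]
force: [-0.6, -0.3, -0.2]
opening: 0.0435
gripper_force: 30.0
```

Call:
{"name": "send_rows", "arguments": {
  "deltas": [
    [[0,0,0.005],0],
    [[0,0,0.01],0],
    [[0,0,0.014],0],
    [[0,0,0.014],0],
    [[0,0,0.014],0]
  ]
}}

```text
clock: 34.17
tool_pos: [0.5107, 0.1165, 0.1046]
orientation: [-179.9, 0.0, -81.9]
force: [-0.2, 0.1, -0.5]
opening: 0.0434
gripper_force: 30.0
```

Call:
{"name": "send_rows", "arguments": {
  "deltas": [
    [[0,0,0.003],0],
    [[0,0,0.006],0],
    [[0,0,0.007],0],
    [[0,0,0.007],0],
    [[0,0,0.007],0]
  ]
}}

```text
clock: 34.58
tool_pos: [0.5102, 0.1162, 0.0981]
orientation: [-180.0, 0.0, -81.9]
force: [-1.6, 0.1, 3.6]
opening: 0.0432
gripper_force: 30.0
```

Call:
{"name": "send_rows", "arguments": {
  "deltas": [
    [[0,0,0.001],0],
    [[0,0,0.0015],0],
    [[0,0,0.0015],0],
    [[0,0,0.0015],0],
    [[0,0,0.0015],0]
  ]
}}

```text
clock: 35.0
tool_pos: [0.5102, 0.1162, 0.098]
orientation: [-180.0, 0.0, -81.9]
force: [-6.6, -0.4, 17.2]
opening: 0.0432
gripper_force: 30.0
```

Call:
{"name": "send_rows", "arguments": {
  "deltas": [
    [[0,0,0],0],
    [[0,0,0],0],
    [[0,0,0],0],
    [[0,0,0],0],
    [[0,0,0],0]
  ],
  "gripper": 0.7
}}

```text
clock: 35.42
tool_pos: [0.51, 0.116, 0.0963]
orientation: [180.0, -0.0, -81.9]
force: [0.2, 0.3, 0.6]
opening: 0.0609
gripper_force: 0.0
```

Call:
{"name": "send_rows", "arguments": {
  "deltas": [
    [[0,0,-0.03],0],
    [[0,0,-0.07],0],
    [[0,0,-0.11],0],
    [[0,0,-0.16],0],
    [[0,0,-0.21],0]
  ]
}}

```text
clock: 35.83
tool_pos: [0.5095, 0.1157, 0.2658]
orientation: [179.9, -0.0, -81.9]
force: [0.8, 0.4, -1.4]
opening: 0.0611
gripper_force: 0.0
```

Call:
{"name": "send_rows", "arguments": {
  "deltas": [
    [[-0.03,0.01,-0.02],0],
    [[-0.06,0.02,-0.04],0],
    [[-0.06,0.02,-0.04],0],
    [[-0.06,0.02,-0.04],0],
    [[-0.06,0.02,-0.04],0]
  ]
}}

```text
clock: 36.25
tool_pos: [0.4871, 0.1612, 0.296]
orientation: [180.0, -0.0, -81.9]
force: [-0.5, 0.4, 0.8]
opening: 0.0613
gripper_force: 0.0
```

```bash
python3 - <<'E'
from h import *
from m import blobs
p=snap('wrist','w8');t=snap('top');s=snap('scene')
for c,q in blobs(s):
    if q[4]<300: print(np.round(c,1),q[4],np.round(atz(s,[c],.054)[0],4))
k=lambda q:[(np.round(np.array(d['xy'])*[640,480],1),round(d['conf'],2)) for d in q]
print('plate top',k(ctrl.boxes_of(t,'plate')),'handle',k(ctrl.boxes_of(t,'plate_handle')),'scene',k(ctrl.boxes_of(s,'plate_handle')))
a=cv2.resize(t['color'][225:345,190:290,::-1],(400,480),interpolation=cv2.INTER_CUBIC)
b=cv2.resize(s['color'][140:260,340:440,::-1],(400,480),interpolation=cv2.INTER_CUBIC)
cv2.imwrite('pics/m8.png',np.hstack([a,b]))
goal([.427,.331,.33],85.4)
E
```

```text
[343.2 234.9] 182 [0.5098 0.1144 0.054 ]
[328.8 245.1] 193 [0.5176 0.064  0.054 ]
[312.9 256.2] 197 [0.5258 0.0103 0.054 ]
[297.  268.2] 204 [ 0.5359 -0.0436  0.054 ]
[  3.9 291.2] 163 [ 0.2146 -0.696   0.054 ]
plate top [(array([236.5, 296.8]), 0.83)] handle [(array([237.8, 293.6]), 0.57)] scene [(array([403.1, 207.8]), 0.92), (array([319., 268.]), 0.22)]
pos [0.4875 0.1608 0.2959] ydir -171.97 shares [-0.2212  0.0453 -0.0428] turn -0.8597 j6 -32.2 t 36.55
```

View pics/m8.png

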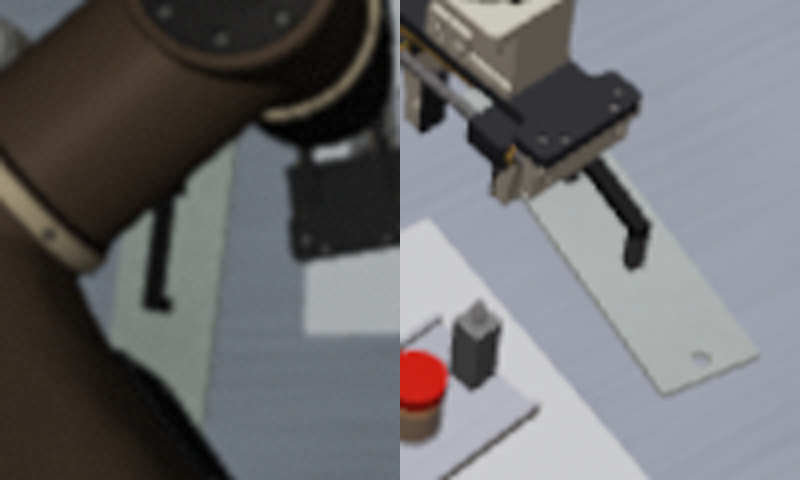

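All four jars stand in a row in the carrier. The plate lies at scene (395,200), with its handle clear and its far hole at (415,229). I'll go above it, turned to match.

Call:
{"name": "send_rows", "arguments": {
  "deltas": [
    [[-0.045,0.009,-0.01],0],
    [[-0.09,0.018,-0.02],0],
    [[-0.135,0.027,-0.03],0],
    [[-0.18,0.036,-0.04],0],
    [[-0.221,0.045,-0.043],0]
  ]
}}

```text
clock: 36.97
tool_pos: [0.4267, 0.333, 0.3321]
orientation: [-179.9, 0.0, -82.0]
force: [1.2, -0.0, 0.2]
opening: 0.0614
gripper_force: 0.0
```

Call:
{"name": "send_rows", "arguments": {
  "deltas": [
    [[0,0,0],-0.07],
    [[0,0,0],-0.14],
    [[0,0,0],-0.21],
    [[0,0,0],-0.28],
    [[0,0,0],-0.35]
  ]
}}

```text
clock: 37.38
tool_pos: [0.4271, 0.3313, 0.3305]
orientation: [180.0, -0.0, -50.1]
force: [-0.1, -0.0, -0.6]
opening: 0.0611
gripper_force: 0.0
```

Call:
{"name": "send_rows", "arguments": {
  "deltas": [
    [[0,0,0],-0.07],
    [[0,0,0],-0.14],
    [[0,0,0],-0.21],
    [[0,0,0],-0.28],
    [[0,0,0],-0.35]
  ]
}}

```text
clock: 37.8
tool_pos: [0.4272, 0.3311, 0.3306]
orientation: [180.0, 0.0, -18.6]
force: [-0.2, 0.5, 0.3]
opening: 0.0614
gripper_force: 0.0
```

Call:
{"name": "send_rows", "arguments": {
  "deltas": [
    [[0,0,0],-0.07],
    [[0,0,0],-0.14],
    [[0,0,0],-0.16],
    [[0,0,0],-0.16],
    [[0,0,0],-0.16]
  ],
  "gripper": 0.6
}}

```text
clock: 38.22
tool_pos: [0.4271, 0.3312, 0.3307]
orientation: [180.0, 0.0, -4.6]
force: [-0.2, 0.4, -0.1]
opening: 0.0525
gripper_force: 0.0
```

```bash
python3 - <<'E'
from h import *
p=snap('wrist','w9')
goal([.427,.331,.25],85.4)
E
```

```text
pos [0.4271 0.3312 0.3308] ydir -94.64 shares [-1.000e-04  2.000e-04  1.009e-01] turn -0.0005 j6 26.8 t 38.2667
```

View pics/w9.png

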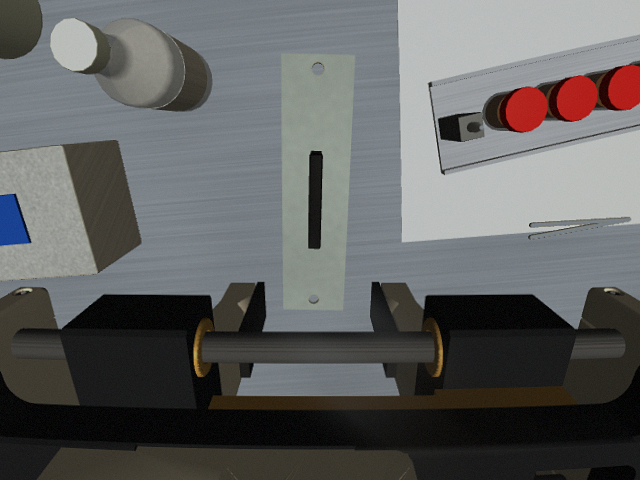

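The wrist view shows the plate's holes at (318,68) and (314,299), and its handle from (316,152) to (315,248). The +y pin is at about (474,127).

```bash
python3 - <<'E'
from h import *
p=snap('wrist')
g=cv2.cvtColor(p['color'],cv2.COLOR_RGB2GRAY).astype(float)
def ref(u,v,r=10):
    w=g[v-r:v+r+1,u-r:u+r+1];m=w<np.percentile(w,85)-25
    n,l,s,ce=cv2.connectedComponentsWithStats(m.astype(np.uint8));i=1+np.argmax(s[1:,4]);return ce[i]+[u-r,v-r],s[i][4]
hs=[ref(318,68),ref(314,299)];print(hs)
H=atz(p,[h[0] for h in hs],.0025);print(H,np.linalg.norm(H[0]-H[1]));d=H[0]-H[1]
ang=np.degrees(np.arctan2(d[1],d[0]));print('ang',ang,'mid',H.mean(0))
m=np.zeros((480,640),bool);m[145:256,305:327]=g[145:256,305:327]<45
v,u=np.nonzero(m);print('handle px',u.min(),u.max(),v.min(),v.max(),'mid',atz(p,[(u.mean(),v.mean())],.05))
print('pinA',atz(p,[(474,127)],.09),slot(.14))
cv2.imwrite('pics/c9.png',cv2.resize(p['color'][90:170,420:520,::-1],(500,400),interpolation=cv2.INTER_CUBIC))
mid=H.mean(0)
goal([mid[0],mid[1],.2],ang+90)
goal([mid[0],mid[1],.093],ang+90)
E
```

```text
[(array([316.86956522,  63.82608696]), np.int32(23)), (array([313.29032258, 301.16129032]), np.int32(31))]
[[0.57494986 0.31978026 0.0025    ]
 [0.28668799 0.34815265 0.0025    ]] 0.28965479375868014
ang -5.621274668357236 mid [0.43081892 0.33396645 0.0025    ]
handle px 309 322 151 247 mid [[0.43462042 0.33324777 0.05      ]]
pinA [[0.49796719 0.18113556 0.09      ]] [0.50154838 0.17549813]
pos [0.4271 0.3312 0.3308] ydir -94.62 shares [ 0.0044 -0.0038  0.1635] turn 0.0111 j6 26.8 t 38.3167
pos [0.4271 0.3312 0.3308] ydir -94.62 shares [ 0.0044 -0.0039  0.2972] turn 0.0111 j6 26.8 t 38.3167
```

View pics/c9.png

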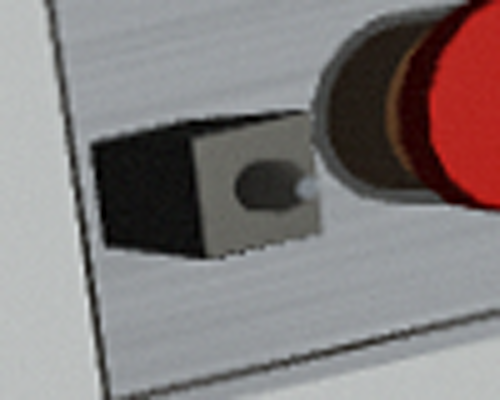

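```bash
python3 - <<'E'
from h import *
p=snap('wrist')
E=atz(p,[(315.8,150.7),(315.4,247.6)],.053);print('handle top ends',E,np.linalg.norm(E[0]-E[1]),E.mean(0),np.degrees(np.arctan2(*(E[0]-E[1])[1::-1])))
H=atz(p,[(318.2,68.5),(313.8,299)],.004);print('holes',H,np.linalg.norm(H[0]-H[1]),H.mean(0),np.degrees(np.arctan2(*(H[0]-H[1])[1::-1])))
print('pinA',atz(p,[(481.6,127.6)],.09),slot(.14))
c=ray(p,[(320,240)])[0];print('cam',c)
a=[cv2.resize(p['color'][v-15:v+15,u-20:u+20,::-1],(400,300),interpolation=cv2.INTER_CUBIC) for u,v in((318,68),(314,299))]
cv2.imwrite('pics/c10.png',np.hstack(a))
E
```

```text
handle top ends [[0.48508959 0.32819938 0.053     ]
 [0.3798618  0.33731696 0.053     ]] 0.1056220488369487 [0.43247569 0.33275817 0.053     ] -4.952087865226381
holes [[0.56985991 0.31883671 0.004     ]
 [0.2905951  0.34714874 0.004     ]] 0.2806962929985155 [0.4302275  0.33299272 0.004     ] -5.788899858471399
pinA [[0.49699555 0.17405381 0.09      ]] [0.50154838 0.17549813]
cam [0.51036013 0.32422259 0.42408074]
```

View pics/c10.png

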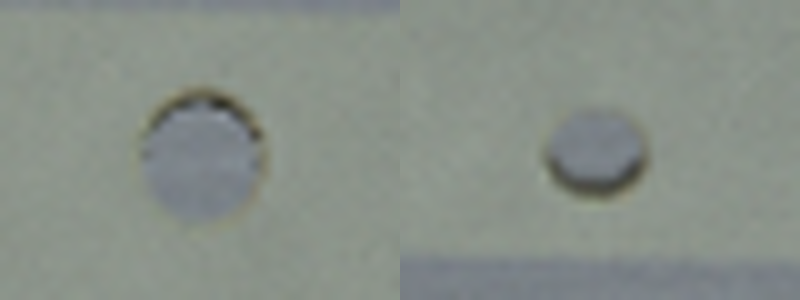

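Both hole rims are clear at (318.3,68.7) and (313.7,299), so the plate centre is (.430,.333) at -5.7°. Before gripping it, I'll look straight down on both pins in the placing orientation.

Call:
{"name": "send_rows", "arguments": {
  "deltas": [
    [[0.018,0.044,-0.01],0],
    [[0.036,0.088,-0.02],0],
    [[0.054,0.132,-0.03],0],
    [[0.072,0.176,-0.04],0],
    [[0.09,0.22,-0.05],0]
  ]
}}

```text
clock: 38.78
tool_pos: [0.485, 0.1486, 0.3716]
orientation: [-180.0, -0.0, -4.5]
force: [1.4, 0.6, -0.3]
opening: 0.0528
gripper_force: 0.0
```

Call:
{"name": "send_rows", "arguments": {
  "deltas": [
    [[0.018,0.044,-0.01],0.07],
    [[0.036,0.088,-0.02],0.14],
    [[0.056,0.137,-0.037],0.21],
    [[0.056,0.137,-0.037],0.28],
    [[0.056,0.137,-0.037],0.35]
  ]
}}

```text
clock: 39.2
tool_pos: [0.5216, 0.035, 0.4014]
orientation: [-179.9, -0.1, -36.6]
force: [-0.3, 0.9, 0.8]
opening: 0.0527
gripper_force: 0.0
```

Call:
{"name": "send_rows", "arguments": {
  "deltas": [
    [[0,0,0],0.07],
    [[0,0,0],0.14],
    [[0,0,0],0.21],
    [[0,0,0],0.28],
    [[0,0,0],0.35]
  ]
}}

```text
clock: 39.62
tool_pos: [0.5209, 0.0373, 0.4005]
orientation: [180.0, 0.0, -67.9]
force: [-0.2, -0.2, 1.4]
opening: 0.0524
gripper_force: 0.0
```

Call:
{"name": "send_rows", "arguments": {
  "deltas": [
    [[0,0,0],0.07],
    [[0,0,0],0.14],
    [[0,0,0],0.151],
    [[0,0,0],0.151],
    [[0,0,0],0.151]
  ]
}}

```text
clock: 40.03
tool_pos: [0.5209, 0.0374, 0.4006]
orientation: [-180.0, -0.0, -80.9]
force: [-0.7, 0.6, 0.0]
opening: 0.0526
gripper_force: 0.0
```

```bash
python3 - <<'E'
from h import *
p=snap('wrist')
import pickle;pickle.dump(p,open('pw.pkl','wb'))
Q=proj(p,[[*slot(-.14),.09],[.497,.174,.09],[*slot(.14),.09]]);print(Q)
goal([.5205,.037,.4],188.8)
a=[]
for u,v in Q[:2].round().astype(int):
    v=min(v,459);a.append(cv2.resize(p['color'][v-20:v+20,u-20:u+20,::-1],(400,400),interpolation=cv2.INTER_CUBIC));print(u-20,v-20)
full=cv2.resize(p['color'][:,:,::-1],(266,200))
im=np.zeros((600,800,3),np.uint8);im[:400]=np.hstack(a);im[400:,:266]=full;cv2.imwrite('pics/c11.png',im)
E
```

```text
[[318.67487722  68.72071231]
 [319.66006339 305.63577304]
 [315.98839075 306.1608336 ]]
pos [0.5209 0.0374 0.4006] ydir -170.96 shares [0.0005 0.0006 0.0007] turn 0.0026 j6 -16.6 t 40.0833
299 49
300 286
```

View pics/c11.png

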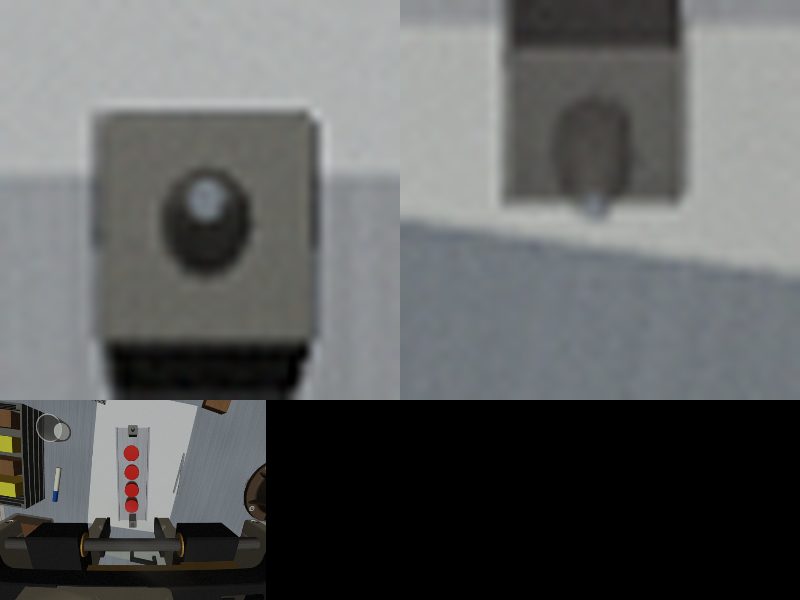

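Both pin tips are clear: -y at (319.2,68.5) and +y at (319.0,306.2). The small overview shows the four jars in a row between the pillars.

```bash
python3 - <<'E'
from h import *
import pickle;p=pickle.load(open('pw.pkl','rb'))
P=atz(p,[(319.15,68.5),(319.05,306.2)],.09);d=P[1]-P[0]
print(P,np.linalg.norm(d),np.degrees(np.arctan2(d[1],d[0])),P.mean(0))
q=snap('top');
goal([.4302,.333,.33],-5.7+90)
E
```

```text
[[ 0.54199105 -0.10179127  0.09      ]
 [ 0.49764568  0.17493116  0.09      ]] 0.2802531270328908 99.10436418218973 [0.51981837 0.03656994 0.09      ]
pos [0.5209 0.0374 0.4006] ydir -170.99 shares [-0.3826  0.0541  0.0882] turn -0.8366 j6 -16.7 t 40.1333
```

Call:
{"name": "send_rows", "arguments": {
  "deltas": [
    [[-0.045,0.006,0.01],0],
    [[-0.09,0.012,0.02],0],
    [[-0.135,0.018,0.03],0],
    [[-0.18,0.025,0.04],0],
    [[-0.225,0.031,0.05],0]
  ]
}}

```text
clock: 40.55
tool_pos: [0.4677, 0.2128, 0.3605]
orientation: [-180.0, 0.0, -81.0]
force: [1.1, -0.2, 0.2]
opening: 0.0527
gripper_force: 0.0
```

Call:
{"name": "send_rows", "arguments": {
  "deltas": [
    [[-0.045,0.006,0.01],-0.07],
    [[-0.09,0.012,0.02],-0.14],
    [[-0.135,0.018,0.03],-0.21],
    [[-0.158,0.022,0.038],-0.28],
    [[-0.158,0.022,0.038],-0.35]
  ]
}}

```text
clock: 40.97
tool_pos: [0.4302, 0.3366, 0.3282]
orientation: [179.9, -0.0, -49.0]
force: [-1.1, 0.2, 1.1]
opening: 0.0526
gripper_force: 0.0
```

Call:
{"name": "send_rows", "arguments": {
  "deltas": [
    [[0,0,0],-0.07],
    [[0,0,0],-0.14],
    [[0,0,0],-0.21],
    [[0,0,0],-0.28],
    [[0,0,0],-0.35]
  ]
}}

```text
clock: 41.38
tool_pos: [0.4317, 0.3337, 0.3301]
orientation: [180.0, -0.0, -17.7]
force: [0.1, 0.4, -0.0]
opening: 0.0528
gripper_force: 0.0
```

Call:
{"name": "send_rows", "arguments": {
  "deltas": [
    [[0,0,0],-0.07],
    [[0,0,0],-0.137],
    [[0,0,0],-0.137],
    [[0,0,0],-0.137],
    [[0,0,0],-0.137]
  ]
}}

```text
clock: 41.8
tool_pos: [0.4317, 0.3336, 0.3301]
orientation: [180.0, 0.0, -5.9]
force: [-0.1, 0.7, -0.7]
opening: 0.0528
gripper_force: 0.0
```

```bash
python3 - <<'E'
from h import *
p=snap('wrist')
g=cv2.cvtColor(p['color'],cv2.COLOR_RGB2GRAY)
q=proj(p,[[.431,.3333,.053]])[0];print(q)
m=(g<45).astype(np.uint8);m[260:]=0
n,l,s,ce=cv2.connectedComponentsWithStats(m);i=l[int(q[1]),int(q[0])];print(s[i],ce[i])
x,y,w,h,_=s[i]
r=cv2.minAreaRect(np.argwhere(l==i)[:,::-1].astype(np.float32));print(r)
rows=lambda a,b:np.argwhere(l[a:b]==i)[:,1].mean()
E=atz(p,[(rows(y+3,y+9),y-.5),(rows(y+h-9,y+h-3),y+h-.5)],.053);print(E,np.linalg.norm(E[0]-E[1]),E.mean(0),np.degrees(np.arctan2(*(E[0]-E[1])[1::-1])))
H=proj(p,[[.431+.1393,.3333-.0139,.005],[.431-.1393,.3333+.0139,.005]]);print(H)
goal([.431,.3333,.093],84.4)
E
```

```text
[317.85249731 206.65830039]
[ 312  155   12   97 1157] [317.50475367 203.20224719]
((317.5, 203.0), (96.0, 11.0), 90.0)
[[0.48570086 0.32797681 0.053     ]
 [0.38004015 0.33899536 0.053     ]] 0.10623368103030903 [0.43287051 0.33348609 0.053     ] -5.953424691301363
[[317.31245586  72.20799206]
 [318.28344617 301.84820401]]
pos [0.4317 0.3336 0.3301] ydir -95.92 shares [-0.0008  0.0004  0.2964] turn -0.0036 j6 25.8 t 41.85
```

Call:
{"name": "send_rows", "arguments": {
  "deltas": [
    [[0,0,0.04],0],
    [[0,0,0.09],0],
    [[0,0,0.13],0],
    [[0,0,0.17],0],
    [[0,0,0.2],0]
  ]
}}

```text
clock: 42.27
tool_pos: [0.431, 0.3328, 0.1677]
orientation: [179.9, 0.1, -5.9]
force: [-0.4, -0.1, 0.4]
opening: 0.0527
gripper_force: 0.0
```

Call:
{"name": "send_rows", "arguments": {
  "deltas": [
    [[0,0,0.03],0],
    [[0,0,0.06],0],
    [[0,0,0.08],0],
    [[0,0,0.096],0],
    [[0,0,0.096],0]
  ]
}}

```text
clock: 42.68
tool_pos: [0.4308, 0.3324, 0.0907]
orientation: [179.8, 0.1, -5.9]
force: [-0.8, 0.1, 0.3]
opening: 0.0523
gripper_force: 0.0
```

Call:
{"name": "send_rows", "arguments": {
  "deltas": [
    [[0,0,0],0],
    [[0,0,0],0],
    [[0,0,0],0],
    [[0,0,0],0],
    [[0,0,0],0]
  ],
  "gripper": 0
}}

```text
clock: 43.1
tool_pos: [0.4319, 0.3339, 0.0942]
orientation: [-179.9, -0.0, -5.8]
force: [0.6, -0.2, -0.1]
opening: 0.0246
gripper_force: 0.0
```

Call:
{"name": "send_rows", "arguments": {
  "deltas": [
    [[0,0,0],0],
    [[0,0,0],0],
    [[0,0,0],0],
    [[0,0,0],0],
    [[0,0,0],0]
  ]
}}

```text
clock: 43.52
tool_pos: [0.4318, 0.3338, 0.0938]
orientation: [-180.0, -0.0, -5.8]
force: [-1.6, 0.3, 6.1]
opening: 0.0136
gripper_force: 30.0
```

Call:
{"name": "send_rows", "arguments": {
  "deltas": [
    [[0,0,0],0],
    [[0,0,0],0],
    [[0,0,0],0],
    [[0,0,0],0],
    [[0,0,0],0]
  ]
}}

```text
clock: 43.93
tool_pos: [0.4317, 0.3338, 0.0938]
orientation: [-180.0, -0.0, -5.8]
force: [-2.3, -0.4, 5.3]
opening: 0.0136
gripper_force: 30.0
```

Call:
{"name": "send_rows", "arguments": {
  "deltas": [
    [[0,0,-0.005],0],
    [[0,0,-0.02],0],
    [[0,0,-0.045],0],
    [[0,0,-0.07],0],
    [[0,0,-0.095],0]
  ]
}}

```text
clock: 44.35
tool_pos: [0.4311, 0.3329, 0.1694]
orientation: [179.9, 0.1, -5.8]
force: [-0.5, -0.0, -3.7]
opening: 0.0137
gripper_force: 30.0
```

Call:
{"name": "send_rows", "arguments": {
  "deltas": [
    [[0,0,-0.025],0],
    [[0,0,-0.05],0],
    [[0,0,-0.075],0],
    [[0,0,-0.09],0],
    [[0,0,-0.095],0]
  ]
}}

```text
clock: 44.77
tool_pos: [0.4319, 0.3339, 0.2471]
orientation: [-179.9, -0.1, -5.8]
force: [0.6, -0.2, -4.0]
opening: 0.0136
gripper_force: 30.0
```

```bash
python3 - <<'E'
from h import *
print(ctrl.get_obs()['force'],ctrl.get_obs()['moment'],ctrl.get_obs()['opening'])
goal([.5198,.0366,.245],189.1)
E
```

```text
[ 0.63504721 -0.22892807 -4.03334276] [-0.06389653  0.08462264  0.02255229] 0.013632182154278727
pos [0.4319 0.3339 0.2471] ydir -95.79 shares [0.1468 0.3586 0.0021] turn 0.8346 j6 25.9 t 44.7667
```

Call:
{"name": "send_rows", "arguments": {
  "deltas": [
    [[0.01,0.024,0],0],
    [[0.025,0.06,0],0],
    [[0.041,0.1,0],0],
    [[0.057,0.14,0],0],
    [[0.073,0.179,0],0]
  ]
}}

```text
clock: 45.18
tool_pos: [0.4746, 0.1834, 0.2441]
orientation: [179.9, 0.1, -5.8]
force: [1.1, 0.6, -4.1]
opening: 0.0138
gripper_force: 30.0
```

Call:
{"name": "send_rows", "arguments": {
  "deltas": [
    [[0.016,0.04,0],0],
    [[0.033,0.08,0],0],
    [[0.049,0.12,0],0],
    [[0.064,0.155,0],0],
    [[0.074,0.1795,0],0]
  ]
}}

```text
clock: 45.6
tool_pos: [0.5192, 0.0338, 0.244]
orientation: [179.9, 0.1, -5.9]
force: [0.6, 1.8, -3.6]
opening: 0.0138
gripper_force: 30.0
```

Call:
{"name": "send_rows", "arguments": {
  "deltas": [
    [[0,0,0],0.04],
    [[0,0,0],0.1],
    [[0,0,0],0.16],
    [[0,0,0],0.22],
    [[0,0,0],0.28]
  ]
}}

```text
clock: 46.02
tool_pos: [0.5189, 0.036, 0.2439]
orientation: [179.9, 0.1, -31.3]
force: [0.2, -0.0, -3.3]
opening: 0.0139
gripper_force: 30.0
```

Call:
{"name": "send_rows", "arguments": {
  "deltas": [
    [[0,0,0],0.06],
    [[0,0,0],0.12],
    [[0,0,0],0.18],
    [[0,0,0],0.24],
    [[0,0,0],0.3]
  ]
}}

```text
clock: 46.43
tool_pos: [0.5189, 0.0362, 0.2439]
orientation: [179.9, 0.1, -58.3]
force: [0.7, -0.4, -4.2]
opening: 0.0135
gripper_force: 30.0
```

Call:
{"name": "send_rows", "arguments": {
  "deltas": [
    [[0,0,0],0.06],
    [[0,0,0],0.12],
    [[0,0,0],0.18],
    [[0,0,0],0.22],
    [[0,0,0],0.2546]
  ]
}}

```text
clock: 46.85
tool_pos: [0.5189, 0.0362, 0.2439]
orientation: [179.8, -0.0, -81.1]
force: [0.5, 0.5, -3.4]
opening: 0.0137
gripper_force: 30.0
```

Call:
{"name": "send_rows", "arguments": {
  "deltas": [
    [[0,0,0],0],
    [[0,0,0],0],
    [[0,0,0],0],
    [[0,0,0],0],
    [[0,0,0],0]
  ]
}}

```text
clock: 47.27
tool_pos: [0.5196, 0.0364, 0.2452]
orientation: [180.0, 0.0, -80.9]
force: [-0.6, 1.1, -3.3]
opening: 0.0137
gripper_force: 30.0
```

```bash
python3 - <<'E'
from h import *
p=snap('wrist')
cv2.imwrite('pics/w14.png',p['color'][:,:,::-1])
o=ctrl.get_obs();Rm=R.from_euler('xyz',o['orientation'],degrees=True).as_matrix()
g=cv2.cvtColor(p['color'],cv2.COLOR_RGB2GRAY).astype(int)
# far hole expected
for s in(.14,-.14):
    X=np.array(o['tool_pos'])+Rm@np.array([s,0,.093-.005]);q=proj(p,[X])[0];print('hole pred',q)
    u,v=q.round().astype(int)
    if 0<=v<470: print(g[max(v-24,0):v+25:3,u-24:u+25:3])
goal([.5198,.0366,.15],189.1)
print(o['orientation'])
E
```

```text
hole pred [318.21747233  -3.8354802 ]
hole pred [317.90753798 462.3216275 ]
[[ 7  8  4  6  9 12 11  8  7  5  4 12  7 10 11  7 12]
 [ 7  5 10  8 11  4  7 13  9 11  5 11  8  8 15  8 13]
 [ 5 10  9  7  6  9  7  7  9 10  8  8  5 10  8  8  7]
 [25 21 26 23 23 25 24 26 23 25 27 23 21 27 27 22 21]
 [62 65 62 61 63 62 62 65 61 58 61 60 61 63 62 64 61]
 [65 59 60 62 62 61 61 61 60 59 64 58 60 57 61 61 63]
 [59 62 62 61 63 61 62 61 61 61 61 65 61 61 60 62 63]
 [61 64 62 60 56 64 63 60 60 63 63 60 57 62 62 60 62]
 [63 60 60 65 59 59 59 62 60 59 61 61 58 58 62 61 60]
 [62 58 61 62 61 62 61 62 61 62 60 64 59 62 61 67 62]
 [64 61 62 58 59 63 64 60 59 61 59 61 63 62 60 62 62]
 [61 61 60 62 60 61 60 57 62 58 62 61 60 61 63 59 64]
 [65 60 62 59 57 60 58 63 61 63 61 61 60 63 58 58 64]
 [61 59 57 58 59 60 61 63 60 63 64 61 60 58 62 60 63]]
pos [0.5197 0.0364 0.2453] ydir -170.87 shares [-0.0002 -0.0002  0.1191] turn 0.0004 j6 -16.5 t 47.3167
[ 1.79990871e+02  1.35493426e-04 -8.08683617e+01]
```

```bash
python3 - <<'E'
from h import *
p=snap('wrist');o=ctrl.get_obs();Rm=R.from_euler('xyz',o['orientation'],degrees=True).as_matrix()
T=lambda v:np.array(o['tool_pos'])+Rm@np.array(v)
q=proj(p,[T([.052,y,.040]) for y in(-.007,0,.007)]);print(q)
g=cv2.cvtColor(p['color'],cv2.COLOR_RGB2GRAY).astype(int)
u=int(q[1][0]);v=int(q[1][1]);print(g[v-30:v+12,u-3:u+4].mean(1).round())
# plate side edges at rows: predicted vs image
for x in(.08,.1):
    e=proj(p,[T([x,-.04,.088]),T([x,.04,.088])]);r=int(e[0][1]);print(e)
    for c in e[:,0]: print(g[r-1:r+2,int(c)-14:int(c)+15].mean(0).round().astype(int))
E
```

```text
[[300.170075   209.86496492]
 [318.21695498 209.86958838]
 [336.26472011 209.88168509]]
[138. 138. 137. 137. 137. 137. 138. 137. 138. 137. 140. 141. 130.   7.
  15.  16.  19.  17.  18.  17.  20.  18.  17.  19.  18.  18.  17.  17.
  19.   4.   3.   5.   3.   4.   4.  10.  11.  12.  14.  17.  18.  17.]
[[237.68387649 132.61133777]
 [398.72551342 132.66573606]]
[176 176 177 176 176 177 176 175 177 177 176 177 175 176 173 146 134 135
 136 136 137 136 137 135 135 135 135 134 134]
[138 138 136 137 136 136 136 137 136 135 137 135 136 135 138 163 178 176
 177 177 175 176 176 178 176 177 176 177 175]
[[235.18030498  89.7946243 ]
 [401.28450639  89.83977219]]
[175 176 175 177 176 176 175 177 174 177 177 177 178 178 160 138 135 137
 138 138 137 137 138 136 137 137 137 137 138]
[135 136 135 135 135 137 135 135 134 134 136 135 135 133 149 176 177 177
 177 176 177 175 176 175 176 176 176 176 175]
```

```bash
python3 - <<'E'
from h import *
p=snap('wrist');o=ctrl.get_obs();Rm=R.from_euler('xyz',o['orientation'],degrees=True).as_matrix()
T=lambda v:np.array(o['tool_pos'])+Rm@np.array(v)
for z in(.040,.054,.088):
  for x in(.046+.006,.053): print(z,x,proj(p,[T([x,0,z])])[0])
print(np.round(Rm.T@(ray(p,[(320,240)])[0]-o['tool_pos']),3))
E
```

```text
0.04 0.052 [318.2120466  209.90732268]
0.04 0.053 [318.21375241 207.38766299]
0.054 0.052 [318.19161429 202.27912086]
0.054 0.053 [318.19311965 199.96974462]
0.088 0.052 [318.15439397 188.41175472]
0.088 0.053 [318.15556001 186.49267077]
[ 0.084 -0.    -0.093]
```

The plate sits square in the grip, with its edges within about 0.3 mm and its offset along the handle within about 1 mm. I'll lower it onto the pins.

Call:
{"name": "send_rows", "arguments": {
  "deltas": [
    [[0,0,0.01],0],
    [[0,0,0.03],0],
    [[0,0,0.05],0],
    [[0,0,0.065],0],
    [[0,0,0.068],0]
  ]
}}

```text
clock: 47.83
tool_pos: [0.5184, 0.036, 0.1883]
orientation: [179.8, -0.0, -80.9]
force: [-0.3, -1.6, -4.6]
opening: 0.0139
gripper_force: 30.0
```

Call:
{"name": "send_rows", "arguments": {
  "deltas": [
    [[0,0,0.002],0],
    [[0,0,0.004],0],
    [[0,0,0.006],0],
    [[0,0,0.008],0],
    [[0,0,0.008],0]
  ]
}}

```text
clock: 48.25
tool_pos: [0.5199, 0.0365, 0.1848]
orientation: [-180.0, 0.0, -80.9]
force: [-0.1, 0.1, -3.8]
opening: 0.0139
gripper_force: 30.0
```

Call:
{"name": "send_rows", "arguments": {
  "deltas": [
    [[0,0,0.002],0],
    [[0,0,0.004],0],
    [[0,0,0.005],0],
    [[0,0,0.005],0],
    [[0,0,0.005],0]
  ]
}}

```text
clock: 48.67
tool_pos: [0.5197, 0.0364, 0.1805]
orientation: [180.0, -0.0, -80.9]
force: [0.1, 0.3, -3.4]
opening: 0.0137
gripper_force: 30.0
```

Call:
{"name": "send_rows", "arguments": {
  "deltas": [
    [[0,0,0.002],0],
    [[0,0,0.004],0],
    [[0,0,0.006],0],
    [[0,0,0.006],0],
    [[0,0,0.006],0]
  ]
}}

```text
clock: 49.08
tool_pos: [0.5197, 0.0364, 0.1756]
orientation: [180.0, -0.0, -80.9]
force: [0.0, -0.3, -4.2]
opening: 0.0138
gripper_force: 30.0
```

Call:
{"name": "send_rows", "arguments": {
  "deltas": [
    [[0,0,0.002],0],
    [[0,0,0.004],0],
    [[0,0,0.006],0],
    [[0,0,0.006],0],
    [[0,0,0.006],0]
  ]
}}

```text
clock: 49.5
tool_pos: [0.5197, 0.0364, 0.1708]
orientation: [180.0, -0.0, -80.9]
force: [0.2, -0.3, -3.6]
opening: 0.0139
gripper_force: 30.0
```

Call:
{"name": "send_rows", "arguments": {
  "deltas": [
    [[0,0,0.002],0],
    [[0,0,0.004],0],
    [[0,0,0.006],0],
    [[0,0,0.006],0],
    [[0,0,0.006],0]
  ]
}}

```text
clock: 49.92
tool_pos: [0.5197, 0.0364, 0.166]
orientation: [180.0, -0.0, -80.9]
force: [-0.1, 0.2, -4.1]
opening: 0.0139
gripper_force: 30.0
```

Call:
{"name": "send_rows", "arguments": {
  "deltas": [
    [[0,0,0.001],0],
    [[0,0,0.002],0],
    [[0,0,0.004],0],
    [[0,0,0.004],0],
    [[0,0,0.004],0]
  ]
}}

```text
clock: 50.33
tool_pos: [0.5197, 0.0364, 0.1628]
orientation: [180.0, -0.0, -80.9]
force: [0.6, 0.0, -3.8]
opening: 0.0136
gripper_force: 30.0
```

Call:
{"name": "send_rows", "arguments": {
  "deltas": [
    [[0,0,0.0005],0],
    [[0,0,0.001],0],
    [[0,0,0.0015],0],
    [[0,0,0.0015],0],
    [[0,0,0.0015],0]
  ]
}}

```text
clock: 50.75
tool_pos: [0.5198, 0.0364, 0.1619]
orientation: [-180.0, -0.0, -80.9]
force: [-0.4, -0.3, -2.8]
opening: 0.0141
gripper_force: 30.0
```

Near seating height (expected 0.162), with the force starting to ease. One more millimetre, then release.

Call:
{"name": "send_rows", "arguments": {
  "deltas": [
    [[0,0,0.0005],0],
    [[0,0,0.001],0],
    [[0,0,0.001],0],
    [[0,0,0.001],0],
    [[0,0,0.001],0]
  ]
}}

```text
clock: 51.17
tool_pos: [0.5199, 0.0364, 0.1618]
orientation: [-180.0, -0.0, -80.9]
force: [-4.3, 0.3, 6.4]
opening: 0.0136
gripper_force: 30.0
```

Call:
{"name": "send_rows", "arguments": {
  "deltas": [
    [[0,0,0],0],
    [[0,0,0],0],
    [[0,0,0],0],
    [[0,0,0],0],
    [[0,0,0],0]
  ],
  "gripper": 0.5
}}

```text
clock: 51.58
tool_pos: [0.5198, 0.0364, 0.1609]
orientation: [-180.0, 0.0, -80.9]
force: [-0.9, 0.5, -0.5]
opening: 0.0405
gripper_force: 0.0
```

Call:
{"name": "send_rows", "arguments": {
  "deltas": [
    [[0,0,0],0],
    [[0,0,0],0],
    [[0,0,-0.005],0],
    [[0,0,-0.02],0],
    [[0,0,-0.04],0]
  ]
}}

```text
clock: 52.0
tool_pos: [0.5191, 0.0361, 0.1925]
orientation: [179.9, -0.0, -80.9]
force: [0.7, 0.7, 1.0]
opening: 0.0435
gripper_force: 0.0
```

Call:
{"name": "send_rows", "arguments": {
  "deltas": [
    [[0,0,-0.04],0],
    [[0,0,-0.08],0],
    [[0,0,-0.12],0],
    [[0,0,-0.16],0],
    [[0,0,-0.2],0]
  ]
}}

```text
clock: 52.42
tool_pos: [0.5193, 0.0362, 0.3551]
orientation: [-180.0, 0.0, -80.9]
force: [0.6, 0.5, 0.4]
opening: 0.0439
gripper_force: 0.0
```

Call:
{"name": "send_rows", "arguments": {
  "deltas": [
    [[0,0,-0.02],0],
    [[0,0,-0.05],0],
    [[0,0,-0.05],0],
    [[0,0,-0.05],0],
    [[0,0,-0.05],0]
  ]
}}

```text
clock: 52.83
tool_pos: [0.5194, 0.0364, 0.3927]
orientation: [180.0, 0.0, -80.9]
force: [-0.2, -0.4, -1.1]
opening: 0.0438
gripper_force: 0.0
```

```bash
python3 - <<'E'
from h import *
o=ctrl.get_obs();print(o['tool_pos'],o['force'])
p=snap('wrist')
g=cv2.cvtColor(p['color'],cv2.COLOR_RGB2GRAY).astype(int)
a=np.radians(99.1);yv=np.array([np.cos(a),np.sin(a)]);xv=np.array([yv[1],-yv[0]]);C=np.array([.5198,.0366])
for y in(-.09,-.12):
    for s in(-.04,.04):
        q=proj(p,[[*(C+yv*y+xv*s),.073]])[0];u,v=q.round().astype(int);print(y,s,q,g[v-1:v+2,u-8:u+9].mean(0).astype(int))
q=proj(p,[[*(C-yv*.155),.073]])[0];u,v=q.round().astype(int);print('end',q,g[v-10:v+11,u-12:u-5].mean(1).astype(int))
for y in(.14,-.14):
    q=proj(p,[[*(C+yv*y),.09]])[0];print('pin',q)
s=snap('scene');im=np.zeros((480,800,3),np.uint8)
im[:,:400]=cv2.resize(p['color'][:,:,::-1],(400,300))[:480] if 0 else 0
im[:300,:400]=cv2.resize(p['color'][:,:,::-1],(400,300))
im[:300,400:]=cv2.resize(s['color'][190:340,220:420,::-1],(400,300),interpolation=cv2.INTER_CUBIC)
cv2.imwrite('pics/fin.png',im[:300])
print([ (np.round(np.array(d['xy'])*[640,480]),d['conf']) for t in('basket','bail','plate') for d in ctrl.boxes_of(s,t)])
E
```

```text
[0.5194268  0.03640932 0.39273336] [-0.15538015 -0.4480166  -1.11524222]
-0.09 -0.04 [353.4506613  118.83681165] [136 137 136 135 137 135 136 137 139  82 129 137 137 139 179 176 176]
-0.09 0.04 [281.89259658 118.83939101] [175 177 179 156 136 138 140 108 117 140 137 137 135 135 135 135 135]
-0.12 -0.04 [354.18924636  90.31689463] [136 134 133 134 133 132 132 136 128  81 141 137 134 144 179 176 175]
-0.12 0.04 [281.15251943  90.32328343] [174 177 177 163 134 135 140 108  95 137 135 136 134 133 135 135 134]
end [317.66745071  55.5974462 ] [175 175 175 175 175 176 175 176 174 176 179 146 131 133 134 134 135 137
 135 135 134]
pin [317.6659277  309.63843936]
pin [317.65665463  68.22311052]
[(array([256., 319.]), 0.77), (array([460., 194.]), 0.54), (array([255., 318.]), 0.74), (array([281., 223.]), 0.66), (array([318., 244.]), 0.71)]
```

```bash
python3 -c "
from plant import ctrl
print(ctrl.close_job())"
```

```text
the job is handed in; nothing more can be done
None
```

I handed the job in at about 53 s, but no verdict came back: the basket hangs on the hook, all four jars stand in the carrier, and the plate is seated on both pins; basket and plate were rechecked at the end by measurement only, as all 14 picture views were used.

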